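Load the colour docks and set the air in a paint studio

TASK

Get the studio's paint dispenser ready. First shut the air valve fully; then, with the air shut, push every colour cartridge on the bench fully home in the dock of its own colour, its flat turned to the socket's flat, and swap the yellow and white jars so that each stands upright, wholly on the pad of its own colour. Only then set the valve lever to 45 degrees, the green mark; leave everything else on the bench where it is.

Things in the scene. Friction and masses are not known exactly. Their poses are not given: they have to be found in the camera images.
- cart_red: Red paint cartridge, loose, 0.26 kg, 94 mm tall, may be absent. Origin: centre of underside. Foot z 0-30 mm: D section, radius 26, flat on its own +x side 17 mm from the axis, tapered tip; black flange radius 32, z 30-36; coloured D body, same section, z 36-60; grip tab 16 mm (x) by 44 mm (y), z 60-94. A white stripe on flange and body marks the flat's side. Starts upright, any yaw
- cart_green: Green paint cartridge, loose, 0.26 kg, 94 mm tall, may be absent. Origin: centre of underside. Foot z 0-30 mm: D section, radius 26, flat on its own +x side 17 mm from the axis, tapered tip; black flange radius 32, z 30-36; coloured D body, same section, z 36-60; grip tab 16 mm (x) by 44 mm (y), z 60-94. A white stripe on flange and body marks the flat's side. Starts upright, any yaw
- cart_blue: Blue paint cartridge, loose, 0.26 kg, 94 mm tall, may be absent. Origin: centre of underside. Foot z 0-30 mm: D section, radius 26, flat on its own +x side 17 mm from the axis, tapered tip; black flange radius 32, z 30-36; coloured D body, same section, z 36-60; grip tab 16 mm (x) by 44 mm (y), z 60-94. A white stripe on flange and body marks the flat's side. Starts upright, any yaw
- dock_red: Red dock block, fixed, 84 x 84 x 40 mm high; origin: centre of underside. D socket 34 mm deep in its top: radius 27.5, steel flat on its own +x side 18.5 mm from centre, marked by a white line. A cartridge enters only with its x axis along the dock's x (within 5 degrees; play 1.5 mm all round); home, its flange lies on the block, its origin 10 mm above the bench
- dock_green: Green dock block, fixed, 84 x 84 x 40 mm high; origin: centre of underside. D socket 34 mm deep in its top: radius 27.5, steel flat on its own +x side 18.5 mm from centre, marked by a white line. A cartridge enters only with its x axis along the dock's x (within 5 degrees; play 1.5 mm all round); home, its flange lies on the block, its origin 10 mm above the bench
- dock_blue: Blue dock block, fixed, 84 x 84 x 40 mm high; origin: centre of underside. D socket 34 mm deep in its top: radius 27.5, steel flat on its own +x side 18.5 mm from centre, marked by a white line. A cartridge enters only with its x axis along the dock's x (within 5 degrees; play 1.5 mm all round); home, its flange lies on the block, its origin 10 mm above the bench
- dock_red_mouth (a point): centre of the red dock's socket at its top face, 40 mm above the bench, axes as the dock's
- dock_green_mouth (a point): centre of the green dock's socket at its top face, 40 mm above the bench, axes as the dock's
- dock_blue_mouth (a point): centre of the blue dock's socket at its top face, 40 mm above the bench, axes as the dock's
- jar_yellow: Yellow plastic screw-cap jar, opaque, loose, about 0.3 kg, 64 mm diameter, 80 mm tall (cap 62 mm diameter over z 62 to 80 mm); origin: centre of its underside. It starts on the pad of the other colour
- jar_white: White plastic screw-cap jar, opaque, loose, about 0.3 kg, 64 mm diameter, 80 mm tall (cap 62 mm diameter over z 62 to 80 mm); origin: centre of its underside. It starts on the pad of the other colour
- pad_yellow: Yellow round pad with a dark rubber middle, fixed to the bench, 90 mm diameter, 4 mm thick; origin: centre of its underside. The yellow jar belongs on it
- pad_white: White round pad with a dark rubber middle, fixed to the bench, 90 mm diameter, 4 mm thick; origin: centre of its underside. The white jar belongs on it
- air_valve: brass ball valve for the air, fixed on a 75 x 100 mm foot plate. Its origin lies on the bench below the lever's vertical turning axis, its own y axis runs along the pipe (120 mm long, 38 mm above the bench). A white dial plate of radius 46 mm under the lever (60 mm above the bench) has a red mark at shut, a green mark at 45 degrees and a dark mark at full open
- valve_lever (a joint): turn of the red lever of the air valve in rad: 0 = shut, the lever points along the valve's own -x, across the pipe; it grows clockwise seen from above to 1.571 = full open, the lever points along the valve's own +y, along the pipe; stops at both ends; it stays where it is left (friction about 0.15 N m, 2 N at the grip)
- lever_grip (a point): point to grip on the lever, 78 mm from the turning axis, 87 mm above the bench. The lever is a straight level bar 16 mm wide and 14 mm thick (z 80 to 94 mm), reaching 102 mm out from the axis; the point's own -x axis points outward along the bar
- brush: flat paint brush, 200 mm long, head 42 mm wide, 20 mm high, lying along its own x; origin: under its middle. Bystander
- tape_roll: roll of paper tape, 90 mm diameter, 24 mm high; origin: centre of its underside. Bystander
- paint_bottle: brown paint bottle with white cap, 52 mm diameter, 150 mm tall; origin: centre of its underside. Bystander
- glue_bottle: white glue bottle with green cap, 54 mm diameter, 140 mm tall; origin: centre of its underside. Bystander
Not all that is in view belongs to the job. Leave any brown look-alike of the cart_blue alone. Of the things that look like the pad_white, take the one that is nearest to the robot's base at the start.

How it is judged:
By the outcome, as a careful person would: the job done as asked, in the order asked, and still so for the second after the job is handed in, with the robot touching nothing.
Of cart_red, cart_green, cart_blue only 2 to 3 are there at a start; the rules pass over those that are not, and their reading is None.
At some moment in a run one of jar_yellow, jar_white, cart_red, cart_green, cart_blue may be knocked a few centimetres aside while the robot is not near it.
It also fails if it takes over 210 s, if anything falls off the work surface, if the arm or the gripper's body presses on something with over 40 N, if the wrist force passes 120 N, or if a joint passes its speed limit or range.

ROBOT

A 6-joint arm with a two-finger parallel gripper is mounted at the origin on the work surface. World frame = base frame: x ahead of the robot, y to its left, z up, the work surface at z = 0. Lengths are in mm, angles in rad, forces in N, time in s.
With the tool pointing down it reaches from about 300 to 775 mm from the base axis. Payload 14.6 kg.
Tool frame: the origin (TCP) lies midway between the tips of the shut fingers; the grasp point (between the pads) lies 19 mm behind it; z points along the fingers, y is the line along which they close (so a half turn about z gives the same grasp; the last joint's range is limited). The gripper opens to 94 mm and grips with 3 to 60 N. Pads are 16 mm wide; open, the fingers measure 119 mm over their backs; the gripper's body (75 mm by 177 mm) begins 78 mm behind the grasp point.
Start: joints at [-1.276, 0.3, 1.521, -0, 1.321, -0.067], TCP at [194.67, -514.386, 205.446] pointing down, gripper open.
Joint ranges: [-3.03, 3.03], [-0.79, 2.21], [0.23, 2.52], [-1.04, 4.18], [0, 3.07], [-2.55, 2.55]. Speed limits (rad/s): [2.22, 2.22, 2.57, 3.14, 3.14, 3.14].

INTERFACE

Orientations are given as [roll, pitch, yaw] about the fixed x, y, z axes, in that order (R = Rz(yaw) Ry(pitch) Rx(roll)).
In Python, from cell import manip, camera gives the robot as it stands.
- The arm moves only by the tool move_arm, never from a script. Its arguments are lists of equal length, an entry for each row: "dp": the shift along the world's x, y, z in mm, a list of three; "rotation": the turn, a rotation vector about the world's x, y, z in rad, a list of three; "hand": the opening, from 0 (shut) to 1 (fully open). A call has 1 to 10 rows; each row shifts and turns the commanded pose from where the row before left it; what a row does not reach is not made up. A row lasts 1/8 s, in which the tool goes at most 62.5 mm and 10.7 degrees, less where a joint would pass 70% of its speed; a pose out of reach is approached as far as the arm can. A call with a gripper value outside its range is refused whole. The fingers move at their own pace and stop on an object; "newtons" is the grip in N (left out, the last holds). Time passes only in rows, so rows that do not move let the fingers close. It gives the time, the measured TCP pose, the force, the opening and the grip force at its end, in the units of the state.
- manip.read_state(): the state, without advancing time (a new reading comes with each control period).
- camera(name): name is "scene" or "top" or "wrist"; returns a dict with "image" (400x640x3 uint8, red, green, blue), "fx", "fy", "cx", "cy" (pixels), "k1" (the pictures are not rectified: a ray, as slopes to the right and down, at radius r is drawn at 1 + k1 r^2 times it, then the intrinsics apply), "R" (3x3) and "t" (3): a world point X has camera coordinates R X + t; the wrist camera has in their place "mount" (4x4, takes a point from camera to tool coordinates, whose origin is the TCP and whose axes are the flange's). Camera axes: x right, y down, z forward; pixel columns grow to the right and rows downward; lengths in mm; the calibration is good to about 2 mm. A picture is of the moment at which its call begins: read the wrist's pose just before it. There is no depth.
- manip.sign_off(): hands the job in; it is judged then, once.
The state is a dict: "clock": time; "joints": joint angles; "qd": joint speeds; "effort": joint torques, N m; "eef_pos": TCP position; "eef_rot": TCP orientation; "wrist_force": force on the tool from outside, world axes, zero at the start; "moment": the same for the moment, N m; "finger_gap": finger opening in mm; "finger_force": force on a finger pad.
Only numpy, scipy, OpenCV 4.12 (cv2) and the standard library are available. Lean on these libraries where they do the work, as an engineer would, in place of code of your own. Each camera call takes 0.05 s, during which the arm holds its last target. There are 200 camera calls.

## Working session

There is one attempt and no reset: what is moved stays moved. The work goes in short steps, Python scripts to look and compute and a tool call to move; the robot and the scene stay as the last step left them, time stands still between calls to the robot, and variables do not carry over. Pictures are saved under pics/ and viewed, at most 14 in all, crops included, and the job is handed in when it is done.

Besides the shell and the picture viewer there is one more tool, called after "Emit:" by a JSON object that holds its "op" and its "data", one argument or row to a line. move_arm: Moves the arm, as the interface text tells. Its arguments: {"type":"object","properties":{"dp":{"type":"array","items":{"type":"array","items":{"type":"number"}}},"rotation":{"type":"array","items":{"type":"array","items":{"type":"number"}}},"hand":{"type":"array","items":{"type":"number"}},"newtons":{"type":"number"}},"required":["dp","rotation","hand"]}

```bash
mkdir -p pics; ls; cat > h.py <<'E'
import numpy as np, cv2
from cell import manip, camera
from scipy.spatial.transform import Rotation as Ro
def shot(name,fn=None):
    s=manip.read_state(); c=camera(name); im=c["image"][:,:,::-1].copy()
    if "mount" in c:
        M=np.array(c["mount"]); Rt=Ro.from_euler("xyz",s["eef_rot"]).as_matrix()
        Rcw=Rt@M[:3,:3]; o=Rt@M[:3,3]+np.array(s["eef_pos"])
    else:
        Rcw=np.array(c["R"]).T; o=-Rcw@np.array(c["t"])
    if fn: cv2.imwrite("pics/"+fn,im)
    np.savez("last_%s.npz"%name,im=im,R=Rcw,o=o,k=[c["fx"],c["fy"],c["cx"],c["cy"],c["k1"]])
    return load(name)
class V: pass
def load(name):
    d=np.load("last_%s.npz"%name); v=V(); v.im=d["im"];v.R=d["R"];v.o=d["o"];v.k=d["k"]; return v
def ray(v,uv):
    fx,fy,cx,cy,k1=v.k; uv=np.atleast_2d(np.array(uv,float))
    p=np.c_[(uv[:,0]-cx)/fx,(uv[:,1]-cy)/fy]; q=p.copy()
    for _ in range(20): q=p/(1+k1*(q**2).sum(1,keepdims=True))
    return np.c_[q,np.ones(len(q))]@v.R.T
def onz(v,uv,z):
    d=ray(v,uv); return v.o+d*((z-v.o[2])/d[:,2])[:,None]
def proj(v,X):
    fx,fy,cx,cy,k1=v.k; c=(np.atleast_2d(X)-v.o)@v.R; q=c[:,:2]/c[:,2:]
    q=q*(1+k1*(q**2).sum(1,keepdims=True)); return q*[fx,fy]+[cx,cy]
E
python3 - <<'E'
from h import *
for n in ["top","scene"]:
    v=shot(n,n+"0.png"); print(n,v.o,v.R[:,2],v.k)
s=manip.read_state(); print(s)
v=shot("wrist"); print(v.o,v.R)
E
```

```text
pics
top [ 342.3812589   -45.99889115 1327.70724601] [ 0.1613801   0.00233159 -0.98688957] [ 4.88504451e+02  4.88504451e+02  3.28824332e+02  2.01303328e+02
 -3.62067052e-02]
scene [1363.4262282   391.9984872  1269.51634327] [-0.549657   -0.28694819 -0.78456225] [5.00180254e+02 5.00180254e+02 3.17651615e+02 1.97696655e+02
 7.30319446e-04]
{'clock': 0.1, 'joints': array([-1.27561819e+00,  3.00366380e-01,  1.52150912e+00,  1.49967095e-05,
        1.32071584e+00, -6.65914643e-02]), 'qd': array([ 0.00033344, -0.00163917, -0.001458  ,  0.00011465, -0.00014734,
        0.00022587]), 'effort': array([ 5.52449983e-04, -5.32644761e+01, -3.53288734e+01,  7.09023373e-02,
        2.35253636e-02, -5.58266095e-05]), 'eef_pos': array([ 194.59816757, -514.1720149 ,  204.97421899]), 'eef_rot': array([-3.14059715e+00, -8.09489888e-05,  3.61765844e-01]), 'wrist_force': array([ 0.27020271,  0.15946802, -0.26442423]), 'moment': array([ 0.01794639, -0.02215707, -0.0653086 ]), 'finger_force': 0.0, 'finger_gap': 94.26978594477355}
[ 273.23462975 -483.82421226  383.27759766] [[ 0.35300579 -0.89620667 -0.26870153]
 [-0.93561927 -0.33870767 -0.09946705]
 [-0.00186824  0.28651478 -0.958074  ]]
```

View pics/top0.png

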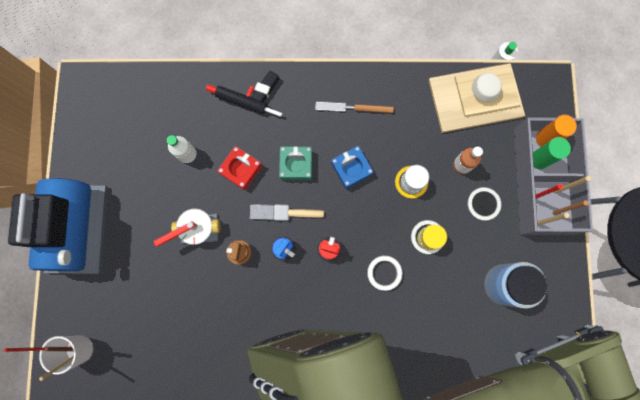

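View pics/scene0.png

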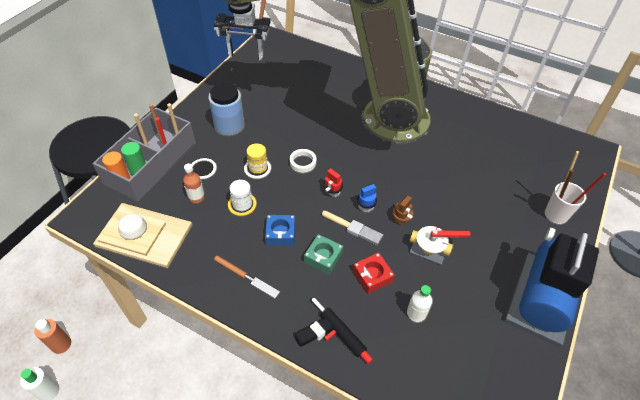

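Top view: docks are red (239,167), green (296,162) and blue (352,167). The red cartridge is at (329,248) and the blue at (284,249); the brown look-alike at (238,252) I leave alone, and there is no green cartridge. The white jar is at (414,180), the yellow jar at (430,237), and the valve at (194,227).

White rings:
- (385,273) is thick in the scene view (303,160), so it is the tape roll.
- (428,237) has the yellow jar on it, is thin, and is nearer the base than (484,204), so it is pad_white.
- (484,204) is the decoy pad.

I'll confirm with an enlarged crop.

```bash
python3 - <<'E'
from h import *
v=load("top"); w=load("scene")
a=cv2.resize(v.im[140:300,140:260],None,fx=3.3,fy=3.3,interpolation=3)
a=v.im[135:295,140:510]; cv2.imwrite("pics/c1.png",cv2.resize(a,None,fx=2.16,fy=2.16,interpolation=3))
b=w.im[120:330,170:470]; cv2.imwrite("pics/c2.png",cv2.resize(b,None,fx=2.6,fy=2.6,interpolation=3))
for n,p,z in [("dr",(239,167),40),("dg",(296,162),40),("db",(352,167),40),("cr",(329,248),50),("cb",(284,249),50),("wj",(416,177),80),("yj",(434,236),80),("ring1",(385,273),20),("ring3",(484,204),4),("padw",(427,238),4),("pady",(411,183),4),("valve",(194,227),60),("tip",(157,242),87)]:
    X=onz(v,p,z)[0]; print(n,X.round(),round(np.hypot(*X[:2])))
E
```

```text
dr [646. 200.  40.] 677
dg [661.  46.  40.] 662
db [ 647. -105.   40.] 656
cr [428. -44.  50.] 430
cb [425.  74.  50.] 431
wj [ 611. -271.   80.] 668
yj [ 457. -313.   80.] 554
ring1 [ 364. -192.   20.] 412
ring3 [ 552. -470.    4.] 725
padw [ 458. -310.    4.] 553
pady [ 611. -270.    4.] 668
valve [481. 310.  60.] 572
tip [439. 395.  87.] 591
```

View pics/c1.png

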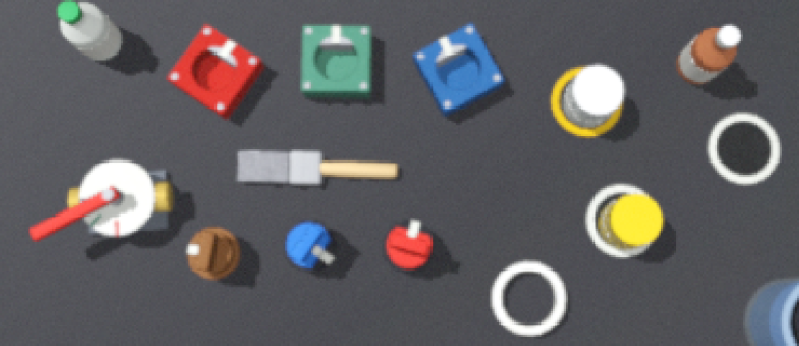

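View pics/c2.png

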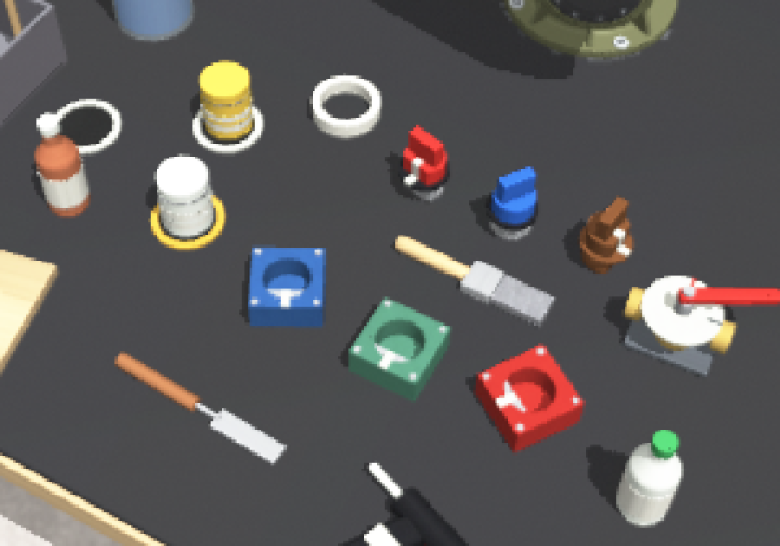

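Crops show: the lever points left (crop 35,235), the shut red mark is at the dial bottom (117,228), i.e. world -x, and the flats' white marks are visible on docks and cartridges. The pad identification holds: the ring at crop (529,298) is a thick roll, and (744,148) is the farther pad. I'll move to look at the carts from close by.

Emit:
{"op": "move_arm", "data": {
  "dp": [
    [20, 40, 30],
    [25, 50, 25],
    [25, 55, 15],
    [25, 55, 15],
    [25, 55, 15],
    [25, 55, 15],
    [25, 55, 10],
    [25, 50, 10],
    [20, 45, 10],
    [10, 24, 0]
  ],
  "rotation": [
    [0, 0, 0.12],
    [0, 0, 0.12],
    [0, 0, 0.12],
    [0, 0, 0.12],
    [0, 0, 0.12],
    [0, 0, 0.12],
    [0, 0, 0.12],
    [0, 0, 0.12],
    [0, 0, 0.12],
    [0, 0, 0.13]
  ],
  "hand": [1, 1, 1, 1, 1, 1, 1, 1, 1, 1]
}}

```text
clock: 1.4
eef_pos: [420.3, -28.3, 350.9]
eef_rot: [3.141, 0.0, 1.578]
wrist_force: [-0.1, 0.2, 0.6]
finger_gap: 93.9
finger_force: 0.0
```

Emit:
{"op": "move_arm", "data": {
  "dp": [
    [0, 0, 0],
    [0, 0, 0],
    [0, 0, 0],
    [0, 0, 0]
  ],
  "rotation": [
    [0, 0, 0],
    [0, 0, 0],
    [0, 0, 0],
    [0, 0, 0]
  ],
  "hand": [1, 1, 1, 1]
}}

```text
clock: 1.9
eef_pos: [419.5, -31.0, 350.5]
eef_rot: [3.141, 0.0, 1.57]
wrist_force: [0.3, 0.1, -0.3]
finger_gap: 93.9
finger_force: 0.0
```

```bash
python3 - <<'E'
from h import *
v=shot("wrist","w1.png"); print(manip.read_state()["eef_pos"],manip.read_state()["eef_rot"],v.o,v.k)
np.savez("w1.npz",im=v.im,R=v.R,o=v.o,k=v.k)
for X in [(425,74,60),(428,-44,60),(481,310,60),(661,46,40)]: print(proj(v,X))
E
```

```text
[419.55465563 -30.88791726 350.48807828] [3.14147212e+00 2.71879757e-05 1.57032194e+00] [419.59886631  53.77429226 528.78375315] [2.81816591e+02 2.81816591e+02 3.18483208e+02 2.03849299e+02
 1.60068812e-03]
[[321.85820176 106.27641729]]
[[323.51867386 179.97240291]]
[[364.2023114  -81.33489886]]
[[463.13460173 124.25640086]]
```

View pics/w1.png

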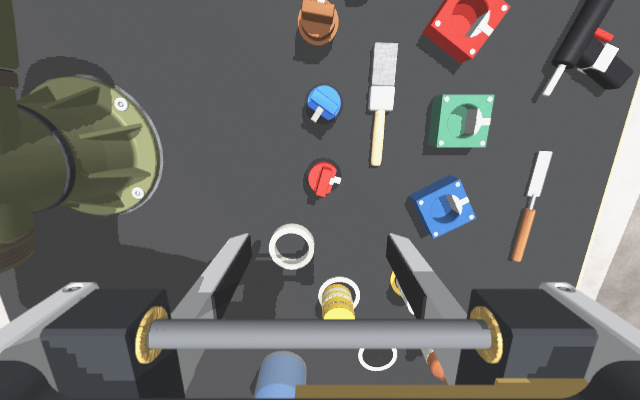

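Wrist view: blue cart at (323,103), red cart at (323,179), docks at (467,20), (464,121), (443,206); the brown one is at (318,20). Next, the valve.

Emit:
{"op": "move_arm", "data": {
  "dp": [
    [5, 50, -10],
    [5, 50, -10],
    [5, 50, -10],
    [5, 50, -10],
    [5, 31, -10],
    [0, 0, 0],
    [0, 0, 0],
    [0, 0, 0]
  ],
  "rotation": [
    [0, 0, 0],
    [0, 0, 0],
    [0, 0, 0],
    [0, 0, 0],
    [0, 0, 0],
    [0, 0, 0],
    [0, 0, 0],
    [0, 0, 0]
  ],
  "hand": [1, 1, 1, 1, 1, 1, 1, 1]
}}

```text
clock: 2.95
eef_pos: [444.8, 199.7, 301.0]
eef_rot: [3.141, -0.0, 1.57]
wrist_force: [0.4, -1.0, -0.1]
finger_gap: 94.0
finger_force: 0.0
```

```bash
python3 - <<'E'
from h import *
v=shot("wrist"); np.savez("w2.npz",im=v.im,R=v.R,o=v.o,k=v.k); print(v.o)
p=proj(v,(481,310,60))[0]; print(p)
x0,y0=int(p[0])-110,max(int(p[1])-90,0)
cv2.imwrite("pics/w2.png",cv2.resize(v.im[y0:y0+190,x0:x0+250],None,fx=3,fy=3,interpolation=2)); print(x0,y0)
hsv=cv2.cvtColor(v.im,cv2.COLOR_BGR2HSV)
m=((hsv[...,0]<6)|(hsv[...,0]>174))&(hsv[...,1]>170)&(hsv[...,2]>90)
n,l,s,c=cv2.connectedComponentsWithStats(m.astype(np.uint8))
for i in range(1,n):
    if s[i,4]>60:
        r=cv2.minAreaRect(np.argwhere(l==i)[:,::-1].astype(np.float32)); print(s[i],c[i],r)
        print(onz(v,cv2.boxPoints(r),94).round(1).tolist())
E
```

```text
[444.75576045 284.44134278 479.30032816]
[344.11103048 100.68891382]
234 10
[306  21  46  85 167] [326.08982036  63.88023952] ((326.0786437988281, 63.55439758300781), (93.93165588378906, 5.7410993576049805), 61.24287796020508)
[[424.2, 394.6, 94.0], [430.3, 397.5, 94.0], [487.3, 304.7, 94.0], [480.9, 301.3, 94.0]]
[587 104  17  17 118] [594.97457627 111.93220339] ((594.9999389648438, 111.49998474121094), (6.1017022132873535, 21.355958938598633), 33.6900634765625)
[[795.6, 285.2, 94.0], [804.9, 307.0, 94.0], [812.6, 302.9, 94.0], [803.4, 280.9, 94.0]]
[404 136  41  48 313] [423.40894569 157.93929712] ((424.9459533691406, 156.67568969726562), (12.787240982055664, 55.798866271972656), 35.53767776489258)
[[562.8, 210.1, 94.0], [600.5, 270.9, 94.0], [615.5, 261.3, 94.0], [578.2, 199.6, 94.0]]
[428 147  49  54 531] [447.1826742  168.43691149] ((446.24755859375, 171.56568908691406), (33.49106979370117, 54.568458557128906), 37.116859436035156)
[[581.7, 199.4, 94.0], [619.9, 258.7, 94.0], [659.8, 231.7, 94.0], [622.7, 169.9, 94.0]]
[295 293  26  16 196] [308.11734694 298.61734694] ((307.11199951171875, 299.7665710449219), (13.463409423828125, 26.01337242126465), 83.1572265625)
[[405.1, 20.1, 94.0], [445.9, 25.7, 94.0], [448.4, 1.1, 94.0], [407.0, -4.6, 94.0]]
[302 302  15  17 165] [309.37575758 309.93939394] ((309.4000244140625, 310.79998779296875), (12.649109840393066, 16.443843841552734), 18.434947967529297)
[[416.0, -21.0, 94.0], [424.8, 8.4, 94.0], [443.9, 0.9, 94.0], [435.4, -28.7, 94.0]]
```

View pics/w2.png

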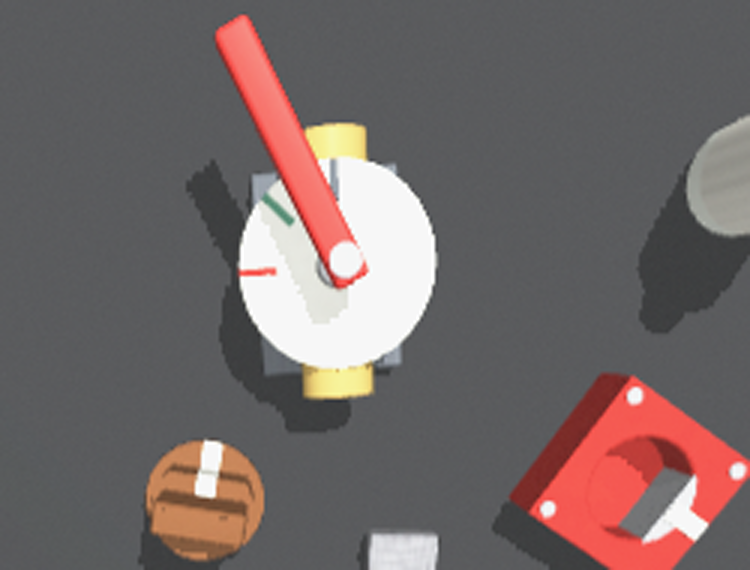

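The lever sits just past the green mark, toward open. Red mark at crop (257,271), green (278,208), dark (335,180). Computing axis and angles.

```bash
python3 - <<'E'
from h import *
v=load("wrist")
g=v.im.min(2); m=(g>190).astype(np.uint8)
n,l,s,c=cv2.connectedComponentsWithStats(m)
i=max(range(1,n),key=lambda i:s[i,4] if abs(c[i][0]-346)<25 and abs(c[i][1]-97)<25 else 0)
ct=max(cv2.findContours((l==i).astype(np.uint8),0,1)[0],key=len)
h=cv2.convexHull(ct)[:,0]; P=onz(v,h,60)[:,:2]
A=np.c_[2*P,np.ones(len(P))]; x=np.linalg.lstsq(A,(P**2).sum(1),rcond=None)[0]
cc=x[:2]; print("dial",cc,np.sqrt(x[2]+cc@cc))
f=lambda u,w,z:onz(v,(234+u/3,10+w/3),z)[0][:2]
for nm,a,z in [("red",(243,272),61),("green",(266,196),61),("dark",(334,163),61),("tip",(235,27),94)]:
    d=f(*a,z)-cc; print(nm,d,np.degrees(np.arctan2(d[1],-d[0])),np.hypot(*d))
print("hub",f(346,259,98))
H=cv2.cvtColor(v.im,cv2.COLOR_BGR2HSV);H=H[:140,290:370]
L=(((H[...,0]<6)|(H[...,0]>174))&(H[...,1]>120)&(H[...,2]>90)).astype(np.uint8)
n,l,s,c=cv2.connectedComponentsWithStats(L); i=1+s[1:,4].argmax(); q=np.argwhere(l==i)[:,::-1]+[290,0]
W=onz(v,q,94)[:,:2]; r=cv2.minAreaRect(W.astype(np.float32)); print(r,cv2.boxPoints(r))
E
```

```text
dial [483.72264202 313.06516425] 45.88707331377741
red [-43.45524802  -3.04035166] -4.002184224588063 43.56147746325668
green [-32.84441728  29.41745949] 41.84956018335625 44.092433238754474
dark [-2.3001252  43.00064011] 86.9381388289292 43.06211357588238
tip [-45.8279673   86.51989419] 62.09066930899697 97.90758232883518
hub [484.2064933  312.86594713]
((460.96923828125, 353.2051086425781), (16.420412063598633, 110.30791473388672), 28.682464599609375) [[427.29507 397.6508 ]
 [480.23788 300.8784 ]
 [494.6434  308.75943]
 [441.7006  405.53183]]
```

```bash
python3 - <<'E'
from h import *
a=np.radians(118.7+6.6*np.arange(11)); p=78*np.c_[np.cos(a),np.sin(a)]; print(np.diff(p,axis=0).round(1).tolist(),np.radians(6.6))
E
```

```text
[[-7.6, -4.8], [-7.0, -5.6], [-6.3, -6.4], [-5.6, -7.1], [-4.7, -7.6], [-3.8, -8.1], [-2.8, -8.5], [-1.8, -8.8], [-0.8, -8.9], [0.2, -9.0]] 0.11519173063162574
```

Emit:
{"op": "move_arm", "data": {
  "dp": [
    [0.5, 46, -30],
    [0.5, 46, -30],
    [0.5, 46, -30],
    [0.5, 44, -31],
    [0, 0, -40],
    [0, 0, -40],
    [0, 0, -20],
    [0, 0, -10],
    [0, 0, 0],
    [0, 0, 0]
  ],
  "rotation": [
    [0, 0, 0.125],
    [0, 0, 0.125],
    [0, 0, 0.125],
    [0, 0, 0.125],
    [0, 0, 0],
    [0, 0, 0],
    [0, 0, 0],
    [0, 0, 0],
    [0, 0, 0],
    [0, 0, 0]
  ],
  "hand": [1, 1, 1, 1, 1, 1, 1, 1, 0.5, 0.5],
  "newtons": 15
}}

```text
clock: 4.25
eef_pos: [447.2, 382.8, 70.6]
eef_rot: [3.14, -0.0, 2.072]
wrist_force: [0.1, -0.1, -0.6]
finger_gap: 77.3
finger_force: 0.0
```

Emit:
{"op": "move_arm", "data": {
  "dp": [
    [0, 0, 0],
    [0, 0, 0],
    [0, 0, 0],
    [0, 0, 0],
    [0, 0, 0],
    [0, 0, 0]
  ],
  "rotation": [
    [0, 0, 0],
    [0, 0, 0],
    [0, 0, 0],
    [0, 0, 0],
    [0, 0, 0],
    [0, 0, 0]
  ],
  "hand": [0.1, 0.1, 0.1, 0.1, 0.1, 0.1]
}}

```text
clock: 5.0
eef_pos: [446.6, 382.6, 69.4]
eef_rot: [-3.141, -0.0, 2.072]
wrist_force: [-2.6, 0.3, 0.3]
finger_gap: 17.5
finger_force: 1.2
```

Emit:
{"op": "move_arm", "data": {
  "dp": [
    [0, 0, 0],
    [0, 0, 0]
  ],
  "rotation": [
    [0, 0, 0],
    [0, 0, 0]
  ],
  "hand": [0.1, 0.1]
}}

```text
clock: 5.25
eef_pos: [446.5, 382.6, 69.4]
eef_rot: [-3.141, -0.0, 2.072]
wrist_force: [-1.6, 0.0, 1.4]
finger_gap: 16.0
finger_force: 15.0
```

Emit:
{"op": "move_arm", "data": {
  "dp": [
    [-7.6, -4.8, 0],
    [-7.0, -5.6, 0],
    [-6.3, -6.4, 0],
    [-5.6, -7.1, 0],
    [-4.7, -7.6, 0],
    [-3.8, -8.1, 0],
    [-2.8, -8.5, 0],
    [-1.8, -8.8, 0],
    [-0.8, -8.9, 0],
    [0, 0, 0]
  ],
  "rotation": [
    [0, 0, 0.115],
    [0, 0, 0.115],
    [0, 0, 0.115],
    [0, 0, 0.115],
    [0, 0, 0.115],
    [0, 0, 0.115],
    [0, 0, 0.115],
    [0, 0, 0.115],
    [0, 0, 0.115],
    [0, 0, 0]
  ],
  "hand": [0.1, 0.1, 0.1, 0.1, 0.1, 0.1, 0.1, 0.1, 0.1, 0.1]
}}

```text
clock: 6.5
eef_pos: [404.5, 316.1, 69.3]
eef_rot: [-3.14, -0.004, 3.108]
wrist_force: [-14.8, -2.6, 9.5]
finger_gap: 15.6
finger_force: 15.0
```

Emit:
{"op": "move_arm", "data": {
  "dp": [
    [0, -4, 0],
    [0.2, -3, 0],
    [0, 0, 0]
  ],
  "rotation": [
    [0, 0, 0.05],
    [0, 0, 0.04],
    [0, 0, 0]
  ],
  "hand": [0.1, 0.1, 0.1]
}}

```text
clock: 6.88
eef_pos: [404.5, 309.3, 69.3]
eef_rot: [-3.14, -0.005, -3.086]
wrist_force: [-16.9, -3.1, 9.1]
finger_gap: 15.8
finger_force: 15.0
```

Emit:
{"op": "move_arm", "data": {
  "dp": [
    [0, -3, 0],
    [0, -3, 0],
    [0, 0, 0]
  ],
  "rotation": [
    [0, 0, 0.02],
    [0, 0, 0.02],
    [0, 0, 0]
  ],
  "hand": [0.1, 0.1, 0.1]
}}

```text
clock: 7.25
eef_pos: [405.0, 306.3, 69.4]
eef_rot: [3.137, -0.002, -3.046]
wrist_force: [-12.2, 24.4, -3.1]
finger_gap: 15.8
finger_force: 14.9
```

The stop is reached (24 N back). Release, lift and check the lever.

Emit:
{"op": "move_arm", "data": {
  "dp": [
    [0, 0, 0],
    [0, 0, 0],
    [0, 0, 0],
    [0, 0, 30],
    [0, 0, 50],
    [0, 0, 50],
    [0, 0, 0],
    [0, 0, 0]
  ],
  "rotation": [
    [0, 0, 0],
    [0, 0, 0],
    [0, 0, 0],
    [0, 0, 0],
    [0, 0, 0],
    [0, 0, 0],
    [0, 0, 0],
    [0, 0, 0]
  ],
  "hand": [0.5, 0.5, 0.5, 0.5, 0.5, 0.5, 0.5, 0.5]
}}

```text
clock: 8.25
eef_pos: [406.3, 303.5, 198.6]
eef_rot: [-3.141, -0.001, -3.047]
wrist_force: [0.3, 0.2, -1.0]
finger_gap: 46.9
finger_force: 0.0
```

```bash
cat >> h.py <<'E'
def lever(v,box=None):
    H=cv2.cvtColor(v.im,cv2.COLOR_BGR2HSV)
    L=(((H[...,0]<6)|(H[...,0]>174))&(H[...,1]>120)&(H[...,2]>90)).astype(np.uint8)
    n,l,s,c=cv2.connectedComponentsWithStats(L)
    for i in range(1,n):
        if s[i,4]<80: continue
        W=onz(v,np.argwhere(l==i)[:,::-1],94)[:,:2]
        if np.hypot(*(W.mean(0)-[484,313]))>90: continue
        r=cv2.minAreaRect(W.astype(np.float32)); b=cv2.boxPoints(r); e=sorted([(np.hypot(*(b[j]-b[(j+1)%4])),j) for j in range(4)])
        d=b[(e[-1][1]+1)%4]-b[e[-1][1]]; d=d if d@(W.mean(0)-[484,313])>0 else -d
        print("lever",r,"theta",np.degrees(np.arctan2(d[1],-d[0])),"centroid th",np.degrees(np.arctan2(W.mean(0)[1]-313,484-W.mean(0)[0])))
E
python3 - <<'E'
from h import *
v=shot("wrist","w3.png"); lever(v); print("top"); lever(shot("top")); print("scene"); lever(shot("scene"))
E
```

```text
lever ((430.849609375, 309.3913269042969), (101.7464599609375, 15.957306861877441), 3.897559404373169) theta -3.8975716 centroid th -3.9694727007698196
top
scene
lever ((430.3826599121094, 308.6448669433594), (92.25321197509766, 17.25139808654785), 4.136703014373779) theta -4.136686 centroid th -4.665326185608013
```

The lever is on the red mark, at the shut stop. Now to the red cartridge.

Emit:
{"op": "move_arm", "data": {
  "dp": [
    [1, -40, 0],
    [1, -40, 0],
    [1, -40, 0],
    [1, -40, 0],
    [1, -40, 0],
    [1, -40, 0],
    [1, -40, 0],
    [1, -40, 0],
    [1, -40, 0],
    [1, -35, 0]
  ],
  "rotation": [
    [0, 0, -0.18],
    [0, 0, -0.18],
    [0, 0, -0.18],
    [0, 0, -0.18],
    [0, 0, -0.18],
    [0, 0, -0.18],
    [0, 0, -0.18],
    [0, 0, -0.18],
    [0, 0, -0.18],
    [0, 0, -0.18]
  ],
  "hand": [0.5, 0.5, 0.5, 0.5, 0.5, 0.5, 0.5, 0.5, 0.5, 0.5]
}}

```text
clock: 9.65
eef_pos: [416.1, -92.5, 198.7]
eef_rot: [-3.14, -0.0, 1.43]
wrist_force: [-0.2, 0.6, -0.2]
finger_gap: 47.0
finger_force: 0.0
```

Emit:
{"op": "move_arm", "data": {
  "dp": [
    [0, 0, 0],
    [0, 0, 0],
    [0, 0, 0],
    [0, 0, 0]
  ],
  "rotation": [
    [0, 0, -0.11],
    [0, 0, 0],
    [0, 0, 0],
    [0, 0, 0]
  ],
  "hand": [0.5, 0.5, 0.5, 0.5]
}}

```text
clock: 10.15
eef_pos: [416.5, -90.9, 199.3]
eef_rot: [-3.141, -0.0, 1.329]
wrist_force: [-0.3, -0.3, 0.5]
finger_gap: 47.0
finger_force: 0.0
```

```bash
python3 - <<'E'
from h import *
v=shot("wrist"); np.savez("w4.npz",im=v.im,R=v.R,o=v.o,k=v.k); print(manip.read_state()["eef_pos"],manip.read_state()["eef_rot"])
p=proj(v,(428,-44,60))[0]; print(p)
x0,y0=max(int(p[0])-100,0),max(int(p[1])-75,0)
cv2.imwrite("pics/w4.png",cv2.resize(v.im[y0:y0+150,x0:x0+200],None,fx=4,fy=4,interpolation=2)); print(x0,y0)
E
```

```text
[416.46750236 -90.87325798 199.36875439] [-3.14143627e+00 -5.23798345e-07  1.32854728e+00]
[318.71103428 153.83841538]
218 78
```

View pics/w4.png

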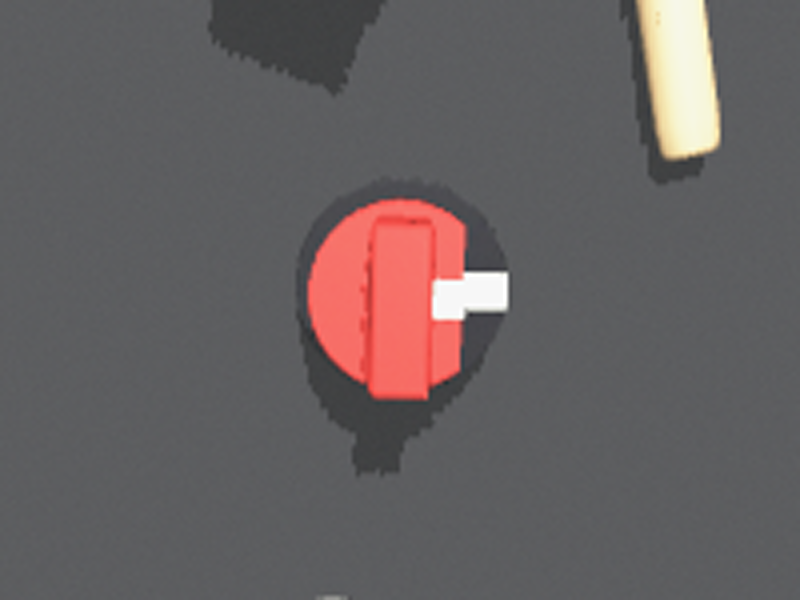

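The red tab top is at crop corners (373,222), (434,222), (430,398), (370,398), with the stripe on the right (flat side).

```bash
cat >> h.py <<'E'
def tab(v,x0,y0,s,pts,z=94):
    """corners in order: back-top, flat-top, flat-bottom, back-bottom (flat side = +x)"""
    P=onz(v,np.array(pts,float)/s+[x0-.5+.5/s,y0-.5+.5/s],z)[:,:2]; c=P.mean(0)
    ex=(P[1]-P[0]+P[2]-P[3]); ey=(P[0]-P[3]+P[1]-P[2])
    print("c",c.round(1),"sizes",np.hypot(*ex)/2,np.hypot(*ey)/2,"yaw from ex",np.degrees(np.arctan2(ex[1],ex[0])),"from ey",np.degrees(np.arctan2(ey[1],ey[0]))-90)
    return c
E
python3 - <<'E'
from h import *
v=load("wrist")
tab(v,218,78,4,[(373,222),(434,222),(430,398),(370,398)])
P=onz(v,np.array([(466,228),(461,370)])/4+[218,78],60)[:,:2]; d=P[0]-P[1]; print("flat yaw",np.degrees(np.arctan2(d[1],d[0]))-90)
H=cv2.cvtColor(v.im,cv2.COLOR_BGR2HSV)[78:228,218:418]
m=((H[...,0]<8)|(H[...,0]>172))&(H[...,1]>90)
q=np.argwhere(m)[:,::-1]
h=cv2.convexHull(q.astype(np.float32))[:,0]+[218,78]
P=onz(v,h,60)[:,:2]
# arc points: away from flat and tab overhang
a=[p for p in zip(h,P) if p[0][0]<218+370/4 and p[0][1]<78+370/4]
P=np.array([p[1] for p in a]); A=np.c_[2*P,np.ones(len(P))]; x=np.linalg.lstsq(A,(P**2).sum(1),rcond=None)[0]
print("arc",x[:2],np.sqrt(x[2]+x[:2]@x[:2]),len(P))
E
```

```text
c [427.9 -41.8] sizes 15.110291540828099 43.63541890970686 yaw from ex -13.911889587514763 from ey -15.087275206780618
flat yaw -15.055738373737128
arc [428.36820796 -42.12035182] 27.122135007771707 8
```

Emit:
{"op": "move_arm", "data": {
  "dp": [
    [11.5, 49, -20],
    [0, 0, -45],
    [0, 0, -40],
    [0, 0, -20],
    [0, 0, -10],
    [0, 0, 0],
    [0, 0, 0],
    [0, 0, 0],
    [0, 0, 0],
    [0, 0, 0]
  ],
  "rotation": [
    [0, 0, -0.02],
    [0, 0, 0],
    [0, 0, 0],
    [0, 0, 0],
    [0, 0, 0],
    [0, 0, 0],
    [0, 0, 0],
    [0, 0, 0],
    [0, 0, 0],
    [0, 0, 0]
  ],
  "hand": [0.5, 0.5, 0.5, 0.5, 0.5, 0.5, 0.1, 0.1, 0.1, 0.1],
  "newtons": 25
}}

```text
clock: 11.45
eef_pos: [428.1, -42.2, 64.7]
eef_rot: [3.141, -0.0, 1.307]
wrist_force: [-0.5, -0.2, 2.7]
finger_gap: 16.0
finger_force: 25.0
```

Emit:
{"op": "move_arm", "data": {
  "dp": [
    [0, 0, 0],
    [0, 0, 0],
    [0, 0, 0],
    [0, 0, 0]
  ],
  "rotation": [
    [0, 0, 0],
    [0, 0, 0],
    [0, 0, 0],
    [0, 0, 0]
  ],
  "hand": [0.1, 0.1, 0.1, 0.1]
}}

```text
clock: 11.95
eef_pos: [428.1, -42.2, 64.7]
eef_rot: [3.141, -0.0, 1.307]
wrist_force: [-0.8, 0.5, 5.6]
finger_gap: 15.3
finger_force: 25.0
```

Emit:
{"op": "move_arm", "data": {
  "dp": [
    [0, 0, 45],
    [0, 0, 45],
    [0, 0, 45],
    [34, 35, 0],
    [34, 35, 0],
    [34, 35, 0],
    [34, 36, 0],
    [0, 0, 0],
    [0, 0, 0],
    [0, 0, 0]
  ],
  "rotation": [
    [0, 0, 0],
    [0, 0, 0],
    [0, 0, 0],
    [0, 0, -0.1],
    [0, 0, -0.1],
    [0, 0, -0.1],
    [0, 0, -0.117],
    [0, 0, 0],
    [0, 0, 0],
    [0, 0, 0]
  ],
  "hand": [0.1, 0.1, 0.1, 0.1, 0.1, 0.1, 0.1, 0.1, 0.1, 0.1]
}}

```text
clock: 13.2
eef_pos: [563.5, 98.1, 199.6]
eef_rot: [-3.142, 0.0, 0.89]
wrist_force: [-0.5, -0.2, -1.8]
finger_gap: 15.9
finger_force: 25.0
```

```bash
python3 - <<'E'
from h import *
v=shot("wrist"); np.savez("w5.npz",im=v.im,R=v.R,o=v.o,k=v.k); s=manip.read_state(); print(s["eef_pos"],s["eef_rot"],s["finger_gap"],s["finger_force"])
p=proj(v,(646,200,40))[0]; print(p)
cv2.imwrite("pics/w5.png",cv2.resize(v.im[0:300,120:520],None,fx=2,fy=2,interpolation=2))
E
```

```text
[563.62505112  98.08397455 199.71654169] [ 3.14139523e+00 -1.09005345e-04  8.89320336e-01] 16.287446851920553 24.9993234872818
[318.91579641  75.55025402]
```

View pics/w5.png

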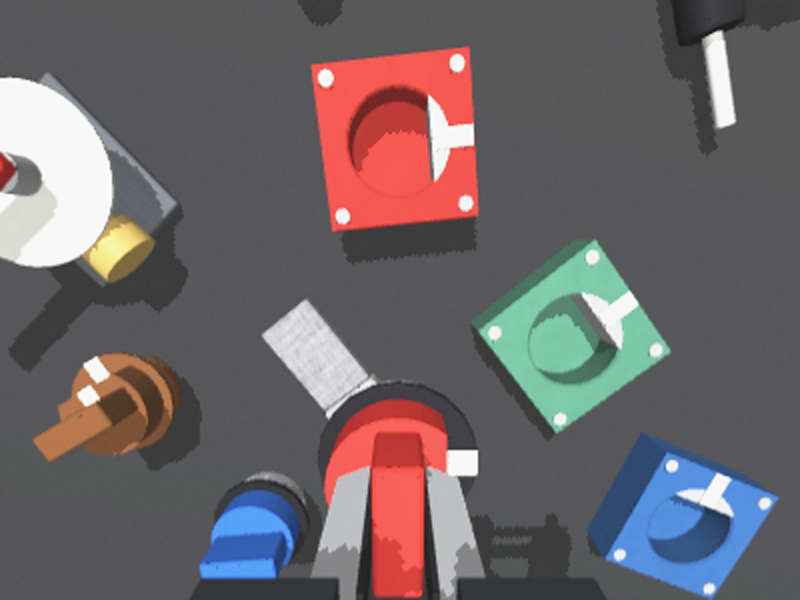

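The red dock's screws are at crop (326,79), (457,63), (466,204), (343,216), with the white flat mark at (460,135). Computing dock poses from the screws.

```bash
cat >> h.py <<'E'
def dock(v,c0):
    m=(v.im.min(2)>170).astype(np.uint8); n,l,s,c=cv2.connectedComponentsWithStats(m)
    g=v.im.min(2).astype(float); S=[];M=None
    for i in range(1,n):
        W=onz(v,c[i],40)[0][:2]; r=np.hypot(*(W-c0))
        if 5<s[i,4]<60 and 35<r<62:
            y,x=np.argwhere(l==i).mean(0).round().astype(int); w=np.clip(g[y-5:y+6,x-5:x+6]-130,0,None); yy,xx=np.mgrid[y-5:y+6,x-5:x+6]
            S.append(onz(v,((w*xx).sum()/w.sum(),(w*yy).sum()/w.sum()),40)[0][:2])
        elif s[i,4]>=40 and r<35: M=W
    S=np.array(S); c=S.mean(0); a=np.degrees(np.arctan2(*(S-c).T[::-1])); off=np.degrees(np.angle(np.exp(4j*np.radians(a-45)).sum()))/4
    ym=np.degrees(np.arctan2(*(M-c)[::-1])); yaw=off+90*np.round((ym-off)/90)
    print("dock",c.round(1),"yaw",yaw.round(2),"mark",ym.round(1),"radii",np.hypot(*(S-c).T).round(1),len(S)); return c,yaw
E
python3 - <<'E'
from h import *
v=load("wrist"); dock(v,(646,200)); dock(v,(647,-105)); dock(v,(661,46))
t=load("top")
for c in [(646,200),(661,46),(647,-105)]:
    try: dock(t,c)
    except Exception as e: print(e)
# held cart: tab & flange circle in tool frame
s=manip.read_state(); print(proj(v,[(563.6,98.1,229)]))
E
```

```text
dock [648.7 204.1] yaw -33.34 mark -33.4 radii [49.5 49.5 49.5 49.5] 4
dock [ 651.6 -102.9] yaw 28.72 mark 30.0 radii [49.5 49.4 49.4 49.4] 4
dock [662.6  50.9] yaw -0.2 mark 1.0 radii [49.5 49.4 49.5 49.5] 4
dock [648.2 202.3] yaw -33.39 mark -34.3 radii [49.4 49.4 49.4 49.3] 4
dock [650.5  60.8] yaw -0.25 mark -16.6 radii [52.3 33.2 52.2] 3
arctan2() takes from 2 to 3 positional arguments but 0 were given
[[319.60228337 268.76039493]]h.py:53: RuntimeWarning: Mean of empty slice.
  S=np.array(S); c=S.mean(0); a=np.degrees(np.arctan2(*(S-c).T[::-1])); off=np.degrees(np.angle(np.exp(4j*np.radians(a-45)).sum()))/4
  ret = ret.dtype.type(ret / rcount)
```

Emit:
{"op": "move_arm", "data": {
  "dp": [
    [28, 35, 0],
    [28, 35, 0],
    [29, 35.5, 0],
    [0, 0, -40],
    [0, 0, -40],
    [0, 0, 0],
    [0, 0, 0],
    [0, 0, 0]
  ],
  "rotation": [
    [0, 0, 0.033],
    [0, 0, 0.033],
    [0, 0, 0.033],
    [0, 0, 0],
    [0, 0, 0],
    [0, 0, 0],
    [0, 0, 0],
    [0, 0, 0]
  ],
  "hand": [0.1, 0.1, 0.1, 0.1, 0.1, 0.1, 0.1, 0.1]
}}

```text
clock: 14.25
eef_pos: [649.8, 204.3, 121.9]
eef_rot: [3.139, -0.002, 0.989]
wrist_force: [0.5, -0.1, -2.7]
finger_gap: 15.7
finger_force: 25.0
```

```bash
python3 - <<'E'
from h import *
v=shot("wrist"); np.savez("w6.npz",im=v.im,R=v.R,o=v.o,k=v.k); s=manip.read_state(); print(s["eef_pos"],s["eef_rot"],s["finger_gap"],s["finger_force"])
print(proj(v,(648.7,204,40)))
cv2.imwrite("pics/w6.png",cv2.resize(v.im[60:360,220:420],None,fx=2,fy=2,interpolation=2))
E
```

```text
[649.5890832  204.34166179 121.43832303] [ 3.13980680e+00 -2.03373843e-03  9.88632313e-01] 15.697507956243438 24.99960958957672
[[318.16562565 211.76801084]]
```

View pics/w6.png

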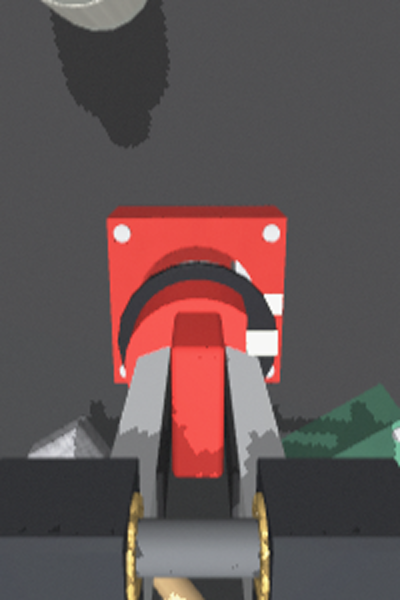

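Hover view: the dock's far screws are at crop (122,233) and (271,233), the flange arc top at (198,262). Comparing both in the same picture.

```bash
cat >> h.py <<'E'
from scipy.optimize import least_squares
def hover(v,rows,cols,zfl,scr,tcp,yaw):
    """flange circle vs far screws in tool axes (x,y mm from TCP)"""
    T=np.array([[np.cos(yaw),np.sin(yaw)],[np.sin(yaw),-np.cos(yaw)]])
    hsv=cv2.cvtColor(v.im,cv2.COLOR_BGR2HSV); pts=[]
    for u in range(*cols):
        m=[r for r in range(*rows) if hsv[r,u,2]<75 and hsv[r,u,1]<70]
        if m: pts.append((u,m[0]-.5))
    P=(onz(v,pts,zfl)[:,:2]-tcp[:2])@T.T
    f=lambda c:np.hypot(*(P-c).T)-32
    r=least_squares(f,[0,0],loss="soft_l1",f_scale=.5); print("flange",r.x.round(2),"rms",np.sqrt(np.mean(r.fun**2)).round(2),len(P))
    g=v.im.min(2).astype(float); S=[]
    for x,y in scr:
        w=np.clip(g[y-5:y+6,x-5:x+6]-130,0,None); yy,xx=np.mgrid[y-5:y+6,x-5:x+6]
        S.append(onz(v,((w*xx).sum()/w.sum(),(w*yy).sum()/w.sum()),40)[0][:2])
    S=(np.array(S)-tcp[:2])@T.T; d=S[1]-S[0]; print("screws",S.round(2).tolist(),"dist",np.hypot(*d),"angle deg",np.degrees(np.arctan2(d[0],d[1])))
    n=np.array([d[1],-d[0]])/np.hypot(*d); 
    if n[0]<0:n=-n
    c=S.mean(0)-35*n; print("dock",c.round(2)); e=c-r.x; print("move tool",e.round(2),"world",(T.T@e).round(2))
E
python3 - <<'E'
from h import *
v=load("wrist"); s=manip.read_state()
hover(v,(180,240),(284,352),s["eef_pos"][2]-64.7+36,[(281,176),(355,176)],s["eef_pos"],s["eef_rot"][2])
d=np.load("w5.npz")
E
```

```text
flange [ 0.64 -0.18] rms 0.39 68
screws [[34.2, -35.76], [34.21, 34.26]] dist 70.0225212442101 angle deg 0.004453263367572079
dock [-0.8  -0.75]
move tool [-1.44 -0.57] world [-1.26 -0.89]
```

Emit:
{"op": "move_arm", "data": {
  "dp": [
    [-1.3, -0.9, 0],
    [0, 0, -10],
    [0, 0, -8],
    [0, 0, -8],
    [0, 0, -6],
    [0, 0, 0]
  ],
  "rotation": [
    [0, 0, 0],
    [0, 0, 0],
    [0, 0, 0],
    [0, 0, 0],
    [0, 0, 0],
    [0, 0, 0]
  ],
  "hand": [0.1, 0.1, 0.1, 0.1, 0.1, 0.1]
}}

```text
clock: 15.05
eef_pos: [647.5, 203.4, 86.8]
eef_rot: [-3.141, 0.001, 0.989]
wrist_force: [0.1, -0.1, -1.6]
finger_gap: 15.9
finger_force: 25.0
```

Emit:
{"op": "move_arm", "data": {
  "dp": [
    [0, 0, -6],
    [0, 0, -5],
    [0, 0, -2],
    [0, 0, -1.5],
    [0, 0, 0]
  ],
  "rotation": [
    [0, 0, 0],
    [0, 0, 0],
    [0, 0, 0],
    [0, 0, 0],
    [0, 0, 0]
  ],
  "hand": [0.1, 0.1, 0.1, 0.1, 0.1]
}}

```text
clock: 15.68
eef_pos: [647.8, 203.5, 74.8]
eef_rot: [3.141, -0.001, 0.989]
wrist_force: [-8.1, -2.6, 12.2]
finger_gap: 15.9
finger_force: 25.0
```

Emit:
{"op": "move_arm", "data": {
  "dp": [
    [0, 0, -1.5],
    [0, 0, 0],
    [0, 0, 0],
    [0, 0, 0],
    [0, 0, 30],
    [0, 0, 45],
    [0, 0, 45],
    [0, 0, 0]
  ],
  "rotation": [
    [0, 0, 0],
    [0, 0, 0],
    [0, 0, 0],
    [0, 0, 0],
    [0, 0, 0],
    [0, 0, 0],
    [0, 0, 0],
    [0, 0, 0]
  ],
  "hand": [0.1, 0.1, 0.4, 0.4, 0.4, 0.5, 0.5, 0.5]
}}

```text
clock: 16.68
eef_pos: [648.9, 203.7, 195.4]
eef_rot: [3.137, -0.005, 0.989]
wrist_force: [0.6, 1.0, -0.0]
finger_gap: 46.9
finger_force: 0.0
```

Emit:
{"op": "move_arm", "data": {
  "dp": [
    [-29.5, -11.3, 0],
    [-29.5, -11.3, 0],
    [-29.5, -11.3, 0],
    [-29.5, -11.3, 0],
    [-29.5, -11.3, 0],
    [-29.5, -11.3, 0],
    [-29.5, -11.3, 0],
    [-29.5, -11.3, 0],
    [-29, -12, 6],
    [0, 0, 0]
  ],
  "rotation": [
    [0, 0, -0.174],
    [0, 0, -0.174],
    [0, 0, -0.174],
    [0, 0, -0.174],
    [0, 0, -0.174],
    [0, 0, -0.174],
    [0, 0, -0.174],
    [0, 0, -0.174],
    [0, 0, -0.174],
    [0, 0, 0]
  ],
  "hand": [0.5, 0.5, 0.5, 0.5, 0.5, 0.5, 0.5, 0.5, 0.5, 0.5]
}}

```text
clock: 17.92
eef_pos: [381.6, 100.6, 197.1]
eef_rot: [3.142, -0.0, -0.579]
wrist_force: [0.5, -0.7, -0.1]
finger_gap: 46.9
finger_force: 0.0
```

Emit:
{"op": "move_arm", "data": {
  "dp": [
    [0, 0, 0],
    [0, 0, 0]
  ],
  "rotation": [
    [0, 0, 0],
    [0, 0, 0]
  ],
  "hand": [0.5, 0.5]
}}

```text
clock: 18.18
eef_pos: [383.0, 101.2, 196.9]
eef_rot: [3.141, 0.001, -0.576]
wrist_force: [-0.5, -0.5, 0.3]
finger_gap: 46.8
finger_force: 0.0
```

```bash
python3 - <<'E'
from h import *
v=shot("wrist"); s=manip.read_state(); print(s["eef_pos"],s["eef_rot"])
p=proj(v,(425,74,60))[0]; print(p)
x0,y0=max(int(p[0])-100,0),max(int(p[1])-75,0)
cv2.imwrite("pics/w7.png",cv2.resize(v.im[y0:y0+150,x0:x0+200],None,fx=4,fy=4,interpolation=2)); print(x0,y0)
E
```

```text
[382.95861452 101.14884963 196.94840356] [ 3.14092047e+00  7.19940553e-04 -5.76053175e-01]
[319.21622614 150.91125456]
219 75
```

View pics/w7.png

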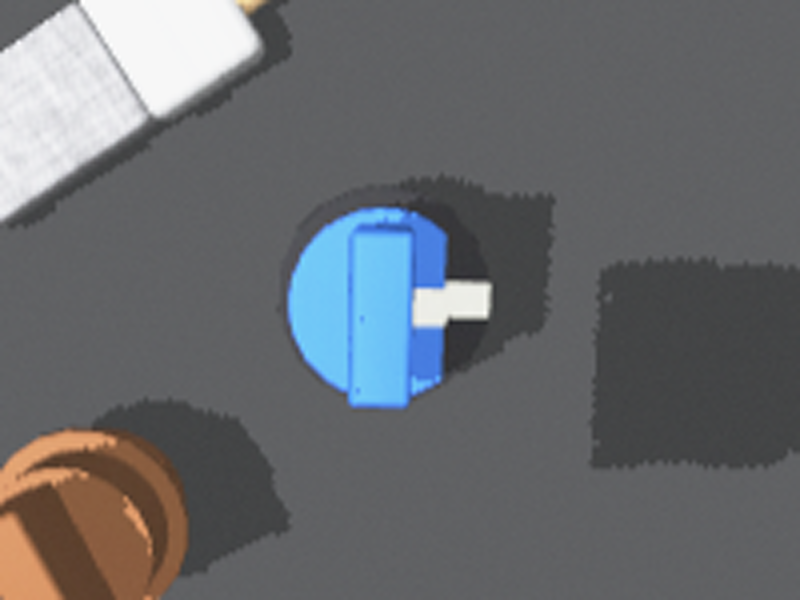

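The blue tab corners are at crop (351,231), (413,231), (409,405), (350,405), with the stripe on the right.

```bash
python3 - <<'E'
from h import *
v=load("wrist")
c=tab(v,219,75,4,[(351,231),(413,231),(409,405),(350,405)])
P=onz(v,np.array([(447,235),(443,378)])/4+[219,75],60)[:,:2]; d=P[0]-P[1]; print("flat yaw",np.degrees(np.arctan2(d[1],d[0]))-90)
print("move",c-manip.read_state()["eef_pos"][:2])
E
```

```text
c [428.   78.5] sizes 14.962658996810655 42.700058267527346 yaw from ex -123.0449412251135 from ey -124.15089747485091
flat yaw -123.97662888772805
move [ 45.02212019 -22.60548437]
```

Emit:
{"op": "move_arm", "data": {
  "dp": [
    [45, -22.6, -10],
    [0, 0, -50],
    [0, 0, -45],
    [0, 0, -17],
    [0, 0, -10],
    [0, 0, 0],
    [0, 0, 0],
    [0, 0, 0],
    [0, 0, 0],
    [0, 0, 0]
  ],
  "rotation": [
    [0, 0, -0.017],
    [0, 0, 0],
    [0, 0, 0],
    [0, 0, 0],
    [0, 0, 0],
    [0, 0, 0],
    [0, 0, 0],
    [0, 0, 0],
    [0, 0, 0],
    [0, 0, 0]
  ],
  "hand": [0.5, 0.5, 0.5, 0.5, 0.5, 0.5, 0.1, 0.1, 0.1, 0.1],
  "newtons": 25
}}

```text
clock: 19.48
eef_pos: [427.8, 78.4, 65.7]
eef_rot: [-3.141, -0.0, -0.594]
wrist_force: [-1.0, 0.2, 1.1]
finger_gap: 15.6
finger_force: 25.0
```

Emit:
{"op": "move_arm", "data": {
  "dp": [
    [0, 0, 0],
    [0, 0, 0],
    [0, 0, 0],
    [0, 0, 0]
  ],
  "rotation": [
    [0, 0, 0],
    [0, 0, 0],
    [0, 0, 0],
    [0, 0, 0]
  ],
  "hand": [0.1, 0.1, 0.1, 0.1]
}}

```text
clock: 19.98
eef_pos: [427.8, 78.4, 65.6]
eef_rot: [-3.141, -0.0, -0.594]
wrist_force: [-1.9, -0.4, 5.9]
finger_gap: 15.5
finger_force: 25.0
```

Emit:
{"op": "move_arm", "data": {
  "dp": [
    [0, 0, 40],
    [0, 0, 40],
    [0, 0, 35],
    [16, -13, 0],
    [16, -13, 0],
    [16, -13, 0],
    [16, -13, 0],
    [16, -13, 0],
    [16, -13, 0],
    [16, -13, 0]
  ],
  "rotation": [
    [0, 0, 0],
    [0, 0, 0],
    [0, 0, 0],
    [0, 0, 0.178],
    [0, 0, 0.178],
    [0, 0, 0.178],
    [0, 0, 0.178],
    [0, 0, 0.178],
    [0, 0, 0.178],
    [0, 0, 0.178]
  ],
  "hand": [0.1, 0.1, 0.1, 0.1, 0.1, 0.1, 0.1, 0.1, 0.1, 0.1]
}}

```text
clock: 21.22
eef_pos: [539.9, -13.0, 179.8]
eef_rot: [-3.141, 0.001, 0.658]
wrist_force: [-0.3, 0.2, -2.5]
finger_gap: 15.7
finger_force: 25.0
```

Emit:
{"op": "move_arm", "data": {
  "dp": [
    [16, -13, 0],
    [16, -13, 0],
    [16, -13, 0],
    [16, -13, 0],
    [16, -13, 0],
    [16, -13, 0],
    [16, -12, 0],
    [0, 0, 0],
    [0, 0, -30],
    [0, 0, -28]
  ],
  "rotation": [
    [0, 0, 0.178],
    [0, 0, 0.178],
    [0, 0, 0.178],
    [0, 0, 0.178],
    [0, 0, 0.178],
    [0, 0, 0.178],
    [0, 0, 0.174],
    [0, 0, 0],
    [0, 0, 0],
    [0, 0, 0]
  ],
  "hand": [0.1, 0.1, 0.1, 0.1, 0.1, 0.1, 0.1, 0.1, 0.1, 0.1]
}}

```text
clock: 22.48
eef_pos: [651.0, -101.9, 121.3]
eef_rot: [-3.141, -0.0, 1.889]
wrist_force: [-0.1, 0.3, -3.3]
finger_gap: 15.7
finger_force: 25.0
```

Emit:
{"op": "move_arm", "data": {
  "dp": [
    [0, 0, 0],
    [0, 0, 0],
    [0, 0, 0]
  ],
  "rotation": [
    [0, 0, 0],
    [0, 0, 0],
    [0, 0, 0]
  ],
  "hand": [0.1, 0.1, 0.1]
}}

```text
clock: 22.85
eef_pos: [652.1, -102.6, 124.0]
eef_rot: [3.14, 0.001, 1.893]
wrist_force: [-1.1, -0.3, -1.7]
finger_gap: 15.7
finger_force: 25.0
```

```bash
python3 - <<'E'
from h import *
v=shot("wrist"); s=manip.read_state(); print(s["eef_pos"],s["eef_rot"],s["finger_gap"])
m=(v.im.min(2)>170).astype(np.uint8); n,l,st,c=cv2.connectedComponentsWithStats(m)
print([(c[i].round(),st[i,4]) for i in range(1,n) if 5<st[i,4]<300 and 250<c[i][0]<400 and 130<c[i][1]<250])
cv2.imwrite("pics/w8.png",cv2.resize(v.im[60:360,220:420],None,fx=2,fy=2,interpolation=2))
E
```

```text
[ 652.03222105 -102.58953413  123.73359475] [3.14010022e+00 9.06088109e-04 1.89324582e+00] 16.090378781212724
[(array([348., 169.]), np.int32(60)), (array([275., 182.]), np.int32(61)), (array([337., 191.]), np.int32(46)), (array([355., 203.]), np.int32(105))]
```

Emit:
{"op": "move_arm", "data": {
  "dp": [
    [0, 0, 0],
    [0, 0, 0],
    [0, 0, 0],
    [0, 0, 0]
  ],
  "rotation": [
    [0, 0, 0.179],
    [0, 0, 0],
    [0, 0, 0],
    [0, 0, 0]
  ],
  "hand": [0.1, 0.1, 0.1, 0.1]
}}

```text
clock: 23.4
eef_pos: [651.7, -102.6, 122.5]
eef_rot: [3.142, 0.0, 2.07]
wrist_force: [0.1, 0.7, -2.8]
finger_gap: 16.0
finger_force: 25.0
```

```bash
python3 - <<'E'
from h import *
v=shot("wrist"); s=manip.read_state(); print(s["eef_pos"],s["eef_rot"],s["finger_gap"])
m=(v.im.min(2)>170).astype(np.uint8); n,l,st,c=cv2.connectedComponentsWithStats(m)
b=[(c[i].round().astype(int).tolist(),st[i,4]) for i in range(1,n) if 5<st[i,4]<300 and 250<c[i][0]<400 and 130<c[i][1]<250]; print(b)
S=sorted([p for p,a in b],key=lambda p:p[1])[:2]; S.sort()
hover(v,(S[0][1]+3,240),(288,349),s["eef_pos"][2]-65.6+36,S,s["eef_pos"],s["eef_rot"][2])
cv2.imwrite("pics/w8.png",cv2.resize(v.im[60:360,220:420],None,fx=2,fy=2,interpolation=2))
E
```

```text
[ 651.67323562 -102.57360022  122.51093512] [3.14153388e+00 1.07900884e-05 2.07104062e+00] 15.925471924997742
[([355, 175], np.int32(63)), ([280, 176], np.int32(64)), ([339, 193], np.int32(23)), ([357, 210], np.int32(68)), ([294, 243], np.int32(101)), ([281, 245], np.int32(11)), ([355, 245], np.int32(16))]
flange [1.51 0.22] rms 1.13 61
screws [[34.39, -35.27], [34.55, 34.75]] dist 70.02599280541989 angle deg 0.12889469392135355
dock [-0.53 -0.18]
move tool [-2.04 -0.4 ] world [ 0.63 -1.98]
```

View pics/w8.png

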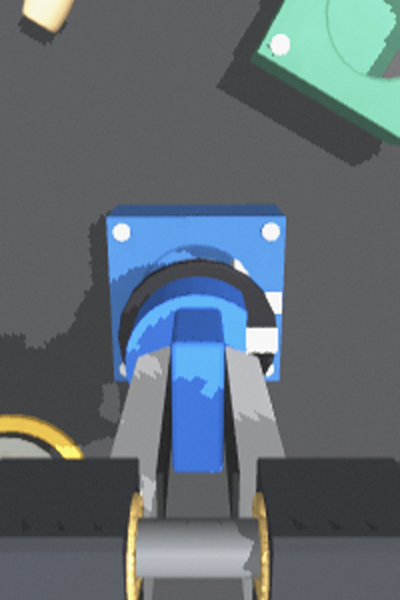

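```bash
python3 - <<'E'
from h import *
v=load("wrist"); hsv=cv2.cvtColor(v.im,cv2.COLOR_BGR2HSV)
for u in (288,295,305,319,330,340,346): print(u,[(r,hsv[r,u,1],hsv[r,u,2]) for r in range(186,204)][:14])
s=manip.read_state(); T=None
pts=[]
for u in range(286,350):
    m=[r for r in range(184,235) if hsv[r,u,2]<95 and hsv[r,u,1]<110 and hsv[r+1,u,1]<110 and hsv[r+1,u,2]<95]
    if m: pts.append((u,m[0]-.5))
yaw=s["eef_rot"][2]; T=np.array([[np.cos(yaw),np.sin(yaw)],[np.sin(yaw),-np.cos(yaw)]])
P=(onz(v,pts,s["eef_pos"][2]-29.6)[:,:2]-s["eef_pos"][:2])@T.T
r=least_squares(lambda c:np.hypot(*(P-c).T)-32,[0,0],loss="soft_l1",f_scale=.3); print(r.x,np.sqrt(np.mean(r.fun**2)),r.fun.round(1))
E
```

```text
288 [(186, np.uint8(150), np.uint8(238)), (187, np.uint8(153), np.uint8(237)), (188, np.uint8(150), np.uint8(238)), (189, np.uint8(151), np.uint8(238)), (190, np.uint8(151), np.uint8(238)), (191, np.uint8(152), np.uint8(238)), (192, np.uint8(149), np.uint8(239)), (193, np.uint8(158), np.uint8(210)), (194, np.uint8(153), np.uint8(172)), (195, np.uint8(154), np.uint8(172)), (196, np.uint8(154), np.uint8(171)), (197, np.uint8(155), np.uint8(170)), (198, np.uint8(155), np.uint8(170)), (199, np.uint8(155), np.uint8(168))]
295 [(186, np.uint8(152), np.uint8(237)), (187, np.uint8(152), np.uint8(238)), (188, np.uint8(153), np.uint8(237)), (189, np.uint8(151), np.uint8(238)), (190, np.uint8(152), np.uint8(238)), (191, np.uint8(152), np.uint8(238)), (192, np.uint8(157), np.uint8(196)), (193, np.uint8(152), np.uint8(141)), (194, np.uint8(149), np.uint8(149)), (195, np.uint8(154), np.uint8(162)), (196, np.uint8(139), np.uint8(110)), (197, np.uint8(6), np.uint8(40)), (198, np.uint8(19), np.uint8(66)), (199, np.uint8(20), np.uint8(78))]
305 [(186, np.uint8(155), np.uint8(229)), (187, np.uint8(151)
[... 2151 characters left out ...]
(191, np.uint8(151), np.uint8(237)), (192, np.uint8(152), np.uint8(238)), (193, np.uint8(151), np.uint8(238)), (194, np.uint8(152), np.uint8(238)), (195, np.uint8(151), np.uint8(238)), (196, np.uint8(150), np.uint8(238)), (197, np.uint8(151), np.uint8(238)), (198, np.uint8(151), np.uint8(238)), (199, np.uint8(153), np.uint8(222))]
[1.78973091 0.37870845] 0.2997294212285522 [-0.3 -0.4 -0.5 -0.5 -0.5  0.1 -0.4  0.3 -0.1  0.1  0.3 -0.1  0.2 -0.1
  0.2 -0.1  0.3  0.  -0.3 -0.5 -0.  -0.2 -0.4  0.2 -0.  -0.1 -0.3  0.4
  0.3  0.2  0.2  0.1  0.1  0.1  0.2  0.2  0.2  0.3  0.4  0.5 -0.1  0.
  0.2  0.4 -0.2  0.   0.3 -0.2  0.1  0.3  0.6 -0.4 -0.1 -0.4 -0.  -0.3
  0.2 -0.  -0.2 -0.3 -0.4 -0.5 -0.5 -0.4]
```

Emit:
{"op": "move_arm", "data": {
  "dp": [
    [0.6, -2.2, 0],
    [0, 0, -10],
    [0, 0, -8],
    [0, 0, -8],
    [0, 0, -8],
    [0, 0, 0]
  ],
  "rotation": [
    [0, 0, 0],
    [0, 0, 0],
    [0, 0, 0],
    [0, 0, 0],
    [0, 0, 0],
    [0, 0, 0]
  ],
  "hand": [0.1, 0.1, 0.1, 0.1, 0.1, 0.1]
}}

```text
clock: 24.2
eef_pos: [651.9, -104.7, 87.6]
eef_rot: [-3.141, -0.001, 2.073]
wrist_force: [-0.5, -0.9, -2.0]
finger_gap: 15.8
finger_force: 25.0
```

Emit:
{"op": "move_arm", "data": {
  "dp": [
    [0, 0, -6],
    [0, 0, -5],
    [0, 0, -2],
    [0, 0, -1.5],
    [0, 0, 0]
  ],
  "rotation": [
    [0, 0, 0],
    [0, 0, 0],
    [0, 0, 0],
    [0, 0, 0],
    [0, 0, 0]
  ],
  "hand": [0.1, 0.1, 0.1, 0.1, 0.1]
}}

```text
clock: 24.82
eef_pos: [652.3, -104.8, 75.7]
eef_rot: [3.141, 0.001, 2.073]
wrist_force: [-7.2, 1.3, 13.2]
finger_gap: 16.0
finger_force: 25.0
```

Emit:
{"op": "move_arm", "data": {
  "dp": [
    [0, 0, -1.5],
    [0, 0, 0],
    [0, 0, 0],
    [0, 0, 0],
    [0, 0, 30],
    [0, 0, 45],
    [0, 0, 45],
    [0, 0, 0]
  ],
  "rotation": [
    [0, 0, 0],
    [0, 0, 0],
    [0, 0, 0],
    [0, 0, 0],
    [0, 0, 0],
    [0, 0, 0],
    [0, 0, 0],
    [0, 0, 0]
  ],
  "hand": [0.1, 0.1, 0.4, 0.4, 0.4, 0.5, 0.5, 0.5]
}}

```text
clock: 25.82
eef_pos: [653.6, -105.0, 196.3]
eef_rot: [3.137, 0.004, 2.073]
wrist_force: [0.2, -0.0, -1.1]
finger_gap: 46.9
finger_force: 0.0
```

Emit:
{"op": "move_arm", "data": {
  "dp": [
    [-19, -38, 15],
    [-19, -38, 15],
    [-19, -38, 15],
    [-19, -38, 15],
    [-19, -38, 15],
    [-19, -38, 15],
    [0, 0, 0],
    [0, 0, 0],
    [0, 0, 0]
  ],
  "rotation": [
    [0, 0, -0.084],
    [0, 0, -0.084],
    [0, 0, -0.084],
    [0, 0, -0.084],
    [0, 0, -0.084],
    [0, 0, -0.083],
    [0, 0, 0],
    [0, 0, 0],
    [0, 0, 0]
  ],
  "hand": [1, 1, 1, 1, 1, 1, 1, 1, 1]
}}

```text
clock: 26.95
eef_pos: [538.7, -331.7, 281.5]
eef_rot: [-3.141, -0.001, 1.572]
wrist_force: [0.1, -0.3, 0.5]
finger_gap: 94.4
finger_force: 0.0
```

```bash
python3 - <<'E'
from h import *
v=shot("wrist"); s=manip.read_state(); print(s["eef_pos"],s["eef_rot"],s["finger_gap"])
cv2.imwrite("pics/w9.png",v.im[0:300])
for X in [(611,-271,80),(457,-312,80),(510,-170,0)]: print(proj(v,X))
t=shot("top","top9.png"); w=shot("scene","scene9.png")
E
```

```text
[ 538.73804489 -331.8065118   281.76026658] [-3.14088293e+00 -5.98272482e-04  1.57153856e+00] 94.44428331361966
[[373.6024977  138.92801991]]
[[258.48586996 169.86371141]]
[[299.36078486  65.81944282]]
```

View pics/w9.png

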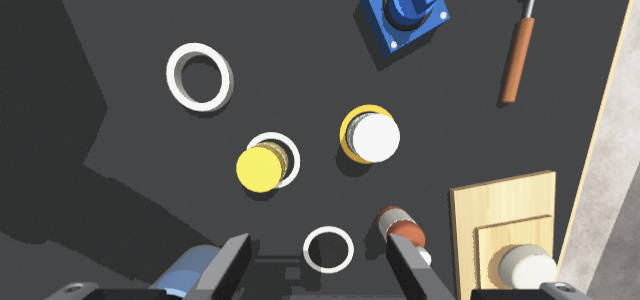

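Wrist view: the yellow jar cap at (262,169) is on the white ring (273,160); the white cap at (375,137) is on the yellow ring (369,134). The decoy pad is at (328,249), the bottle at (400,230). Fitting circles.

```bash
cat >> h.py <<'E'
def circ(v,mask,near,z,R,rad=70):
    n,l,s,c=cv2.connectedComponentsWithStats(mask.astype(np.uint8)); best=None
    q=np.vstack([x[:,0] for x in cv2.findContours(mask.astype(np.uint8),cv2.RETR_LIST,cv2.CHAIN_APPROX_NONE)[0]])
    P=onz(v,q,z)[:,:2]; P=P[np.hypot(*(P-near).T)<rad]
    h=cv2.convexHull(P.astype(np.float32))[:,0]
    r=least_squares(lambda c:np.hypot(*(h-c).T)-R,near,loss="soft_l1",f_scale=1.)
    g=least_squares(lambda c:np.hypot(*(h-c[:2]).T)-c[2],[*r.x,R],loss="soft_l1",f_scale=1.)
    return r.x.round(1),np.median(abs(r.fun)).round(2),"free",g.x.round(1),len(h)
E
python3 - <<'E'
from h import *
for nm in ("wrist","top","scene"):
    v=load(nm); H=cv2.cvtColor(v.im,cv2.COLOR_BGR2HSV)
    yel=(H[...,0]>18)&(H[...,0]<34)&(H[...,1]>140)&(H[...,2]>150); wh=(H[...,1]<40)&(H[...,2]>190)
    for k,m,n0,z,R,rad in [("capY",yel,(457,-312),84,31,40),("capW",wh,(611,-271),84,31,40),("padW",wh,(457,-312),4,45,52),("padY",yel,(611,-271),4,45,52)]:
        try: print(nm,k,*circ(v,m,np.array(n0,float),z,R,rad))
        except Exception as e: print(nm,k,e)
E
```

```text
wrist capY [ 458.9 -310.3] 0.68 free [ 459.7 -309.9   31.8] 41
wrist capW [ 611.9 -268.8] 0.82 free [ 611.8 -268.8   31.1] 40
wrist padW [ 462.9 -310.2] 0.31 free [ 463.3 -309.6   44.4] 37
wrist padY [ 616.2 -269.1] 0.5 free [ 615.6 -268.7   44.3] 37
top capY 'NoneType' object is not subscriptable
top capW [ 612. -271.] 0.67 free [ 612.3 -271.3   30.4] 23
top padW 'NoneType' object is not subscriptable
top padY [ 614.3 -270.2] 0.46 free [ 614.3 -270.1   44.9] 31
scene capY [ 459.7 -311.2] 1.32 free [ 460.5 -309.4   33.1] 21
scene capW [ 616.1 -268.4] 1.1 free [ 616.1 -268.5   31. ] 21
scene padW [ 463.4 -311.2] 0.75 free [ 464.4 -310.6   43.8] 25
scene padY [ 617.3 -269. ] 0.45 free [ 617.4 -268.9   44.8] 24
```

Emit:
{"op": "move_arm", "data": {
  "dp": [
    [-40, 10.6, 0],
    [-39.7, 10.7, -40],
    [0, 0, -55],
    [0, 0, -50],
    [0, 0, -50],
    [0, 0, -37],
    [0, 0, -20],
    [0, 0, 0],
    [0, 0, 0],
    [0, 0, 0]
  ],
  "rotation": [
    [0, 0, 0],
    [0, 0, 0],
    [0, 0, 0],
    [0, 0, 0],
    [0, 0, 0],
    [0, 0, 0],
    [0, 0, 0],
    [0, 0, 0],
    [0, 0, 0],
    [0, 0, 0]
  ],
  "hand": [1, 1, 1, 1, 1, 1, 1, 1, 0.6, 0.6],
  "newtons": 25
}}

```text
clock: 28.35
eef_pos: [459.1, -311.8, 31.6]
eef_rot: [3.14, 0.001, 1.57]
wrist_force: [-0.8, -0.4, -0.3]
finger_gap: 77.6
finger_force: 0.0
```

Emit:
{"op": "move_arm", "data": {
  "dp": [
    [0, 0, 0],
    [0, 0, 0],
    [0, 0, 0],
    [0, 0, 0]
  ],
  "rotation": [
    [0, 0, 0],
    [0, 0, 0],
    [0, 0, 0],
    [0, 0, 0]
  ],
  "hand": [0.55, 0.55, 0.55, 0.55]
}}

```text
clock: 28.85
eef_pos: [458.7, -311.6, 31.0]
eef_rot: [3.141, 0.0, 1.57]
wrist_force: [-1.9, 1.2, 6.9]
finger_gap: 63.5
finger_force: 25.0
```

Emit:
{"op": "move_arm", "data": {
  "dp": [
    [0, 0, 50],
    [0, 0, 50],
    [17, 47, 0],
    [17, 47, 0],
    [17, 47.6, 0],
    [0, 0, 0],
    [0, 0, -50],
    [0, 0, -40],
    [0, 0, -12],
    [0, 0, 0]
  ],
  "rotation": [
    [0, 0, 0],
    [0, 0, 0],
    [0, 0, 0],
    [0, 0, 0],
    [0, 0, 0],
    [0, 0, 0],
    [0, 0, 0],
    [0, 0, 0],
    [0, 0, 0],
    [0, 0, 0]
  ],
  "hand": [0.55, 0.55, 0.55, 0.55, 0.55, 0.55, 0.55, 0.55, 0.55, 0.55]
}}

```text
clock: 30.1
eef_pos: [509.5, -170.4, 28.6]
eef_rot: [-3.141, -0.0, 1.569]
wrist_force: [0.5, 0.4, -2.6]
finger_gap: 63.8
finger_force: 25.0
```

Emit:
{"op": "move_arm", "data": {
  "dp": [
    [0, 0, -1],
    [0, 0, 0],
    [0, 0, 0]
  ],
  "rotation": [
    [0, 0, 0],
    [0, 0, 0],
    [0, 0, 0]
  ],
  "hand": [0.55, 0.55, 0.55]
}}

```text
clock: 30.48
eef_pos: [509.8, -170.0, 27.9]
eef_rot: [3.141, 0.0, 1.57]
wrist_force: [0.2, -0.5, -3.3]
finger_gap: 63.8
finger_force: 25.0
```

Emit:
{"op": "move_arm", "data": {
  "dp": [
    [0, 0, -1],
    [0, 0, 0],
    [0, 0, 0],
    [0, 0, 0],
    [0, 0, 0]
  ],
  "rotation": [
    [0, 0, 0],
    [0, 0, 0],
    [0, 0, 0],
    [0, 0, 0],
    [0, 0, 0]
  ],
  "hand": [0.55, 0.7, 1, 1, 1]
}}

```text
clock: 31.1
eef_pos: [509.6, -169.9, 26.5]
eef_rot: [3.141, 0.0, 1.57]
wrist_force: [0.6, -0.2, 0.2]
finger_gap: 91.8
finger_force: 0.0
```

Emit:
{"op": "move_arm", "data": {
  "dp": [
    [0, 0, 50],
    [0, 0, 50],
    [0, 0, 50],
    [0, 0, 50],
    [20, -40, 0],
    [20, -40, 0],
    [20, -40, 0],
    [20, -40, 0],
    [0, 0, 0],
    [0, 0, 0]
  ],
  "rotation": [
    [0, 0, 0],
    [0, 0, 0],
    [0, 0, 0],
    [0, 0, 0],
    [0, 0, 0],
    [0, 0, 0],
    [0, 0, 0],
    [0, 0, 0],
    [0, 0, 0],
    [0, 0, 0]
  ],
  "hand": [1, 1, 1, 1, 1, 1, 1, 1, 1, 1]
}}

```text
clock: 32.35
eef_pos: [589.4, -329.5, 226.2]
eef_rot: [-3.141, -0.0, 1.57]
wrist_force: [-0.5, 0.7, -0.1]
finger_gap: 94.2
finger_force: 0.0
```

```bash
cat >> h.py <<'E'
def jars(jobs,names=("wrist",)):
    for nm in names:
        v=shot(nm,"j_%s.png"%nm); H=cv2.cvtColor(v.im,cv2.COLOR_BGR2HSV)
        yel=(H[...,0]>18)&(H[...,0]<34)&(H[...,1]>140)&(H[...,2]>150); wh=(H[...,1]<40)&(H[...,2]>190)
        for k,c,n0,z,R,rad in jobs:
            try: print(nm,k,*circ(v,yel if c=="y" else wh,np.array(n0,float),z,R,rad))
            except Exception as e: print(nm,k,e)
    s=manip.read_state(); print(s["clock"],s["eef_pos"].round(1),s["eef_rot"].round(3),s["finger_gap"])
E
python3 - <<'E'
from h import *
jars([("capY","y",(510,-170),80,31,40),("capW","w",(612,-269),84,31,40),("padW","w",(463,-310.5),4,45,52),("padY","y",(615,-269),4,45,52)],("wrist","scene"))
E
```

```text
wrist capY [ 511.  -170.5] 0.29 free [ 510.6 -170.2   30.5] 45
wrist capW [ 612.7 -269.1] 0.34 free [ 613.  -269.1   30.6] 39
wrist padW [ 463.8 -309.8] 0.36 free [ 463.5 -309.8   44.5] 53
wrist padY [ 615.9 -269.3] 0.27 free [ 615.8 -268.7   44.4] 50
scene capY [ 514.  -168.8] 1.89 free [ 515.1 -168.2   32.8] 24
scene capW [ 616.9 -268.3] 1.64 free [ 618.4 -267.4   32.7] 21
scene padW [ 463.7 -311.2] 0.71 free [ 463.7 -311.3   44.5] 31
scene padY [ 617.3 -269. ] 0.45 free [ 617.4 -268.9   44.8] 24
32.45 [ 589.5 -329.   226.9] [3.141 0.    1.571] 93.99169347427909
```

Emit:
{"op": "move_arm", "data": {
  "dp": [
    [11.6, 30, 0],
    [11.7, 30, -20],
    [0, 0, -50],
    [0, 0, -50],
    [0, 0, -45],
    [0, 0, -20],
    [0, 0, -10],
    [0, 0, 0],
    [0, 0, 0],
    [0, 0, 0]
  ],
  "rotation": [
    [0, 0, 0],
    [0, 0, 0],
    [0, 0, 0],
    [0, 0, 0],
    [0, 0, 0],
    [0, 0, 0],
    [0, 0, 0],
    [0, 0, 0],
    [0, 0, 0],
    [0, 0, 0]
  ],
  "hand": [1, 1, 1, 1, 1, 1, 1, 1, 0.6, 0.6],
  "newtons": 25
}}

```text
clock: 33.7
eef_pos: [613.3, -270.1, 32.6]
eef_rot: [3.14, 0.001, 1.57]
wrist_force: [0.3, -0.1, -0.9]
finger_gap: 77.4
finger_force: 0.0
```

Emit:
{"op": "move_arm", "data": {
  "dp": [
    [0, 0, 0],
    [0, 0, 0],
    [0, 0, 0],
    [0, 0, 0]
  ],
  "rotation": [
    [0, 0, 0],
    [0, 0, 0],
    [0, 0, 0],
    [0, 0, 0]
  ],
  "hand": [0.55, 0.55, 0.55, 0.55]
}}

```text
clock: 34.2
eef_pos: [613.0, -270.0, 31.9]
eef_rot: [3.141, 0.0, 1.57]
wrist_force: [-0.9, 0.6, 5.2]
finger_gap: 63.5
finger_force: 25.0
```

Emit:
{"op": "move_arm", "data": {
  "dp": [
    [0, 0, 50],
    [0, 0, 50],
    [-50, -14, 0],
    [-50, -14, 0],
    [-49.5, -13, 0],
    [0, 0, 0],
    [0, 0, -50],
    [0, 0, -35],
    [0, 0, -12],
    [0, 0, 0]
  ],
  "rotation": [
    [0, 0, 0],
    [0, 0, 0],
    [0, 0, 0],
    [0, 0, 0],
    [0, 0, 0],
    [0, 0, 0],
    [0, 0, 0],
    [0, 0, 0],
    [0, 0, 0],
    [0, 0, 0]
  ],
  "hand": [0.55, 0.55, 0.55, 0.55, 0.55, 0.55, 0.55, 0.55, 0.55, 0.55]
}}

```text
clock: 35.45
eef_pos: [463.7, -310.8, 34.4]
eef_rot: [-3.141, -0.0, 1.57]
wrist_force: [-0.3, 0.7, -3.1]
finger_gap: 63.6
finger_force: 25.0
```

Emit:
{"op": "move_arm", "data": {
  "dp": [
    [0, 0, -2],
    [0, 0, -1],
    [0, 0, 0]
  ],
  "rotation": [
    [0, 0, 0],
    [0, 0, 0],
    [0, 0, 0]
  ],
  "hand": [0.55, 0.55, 0.55]
}}

```text
clock: 35.83
eef_pos: [463.6, -311.0, 31.9]
eef_rot: [3.141, 0.0, 1.57]
wrist_force: [0.5, 0.0, -3.3]
finger_gap: 63.8
finger_force: 25.0
```

Emit:
{"op": "move_arm", "data": {
  "dp": [
    [0, 0, -1],
    [0, 0, 0],
    [0, 0, 0],
    [0, 0, 0],
    [0, 0, 0]
  ],
  "rotation": [
    [0, 0, 0],
    [0, 0, 0],
    [0, 0, 0],
    [0, 0, 0],
    [0, 0, 0]
  ],
  "hand": [0.55, 0.7, 1, 1, 1]
}}

```text
clock: 36.45
eef_pos: [463.4, -310.9, 30.4]
eef_rot: [-3.142, -0.0, 1.57]
wrist_force: [-0.2, -0.2, 0.8]
finger_gap: 92.1
finger_force: 0.0
```

Emit:
{"op": "move_arm", "data": {
  "dp": [
    [0, 0, 50],
    [0, 0, 50],
    [0, 0, 50],
    [0, 0, 50],
    [18, 38, 0],
    [18, 38, 0],
    [0, 0, 0],
    [0, 0, 0]
  ],
  "rotation": [
    [0, 0, 0],
    [0, 0, 0],
    [0, 0, 0],
    [0, 0, 0],
    [0, 0, 0],
    [0, 0, 0],
    [0, 0, 0],
    [0, 0, 0]
  ],
  "hand": [1, 1, 1, 1, 1, 1, 1, 1]
}}

```text
clock: 37.45
eef_pos: [499.2, -235.2, 230.4]
eef_rot: [-3.141, 0.0, 1.57]
wrist_force: [0.9, -0.6, 0.3]
finger_gap: 94.0
finger_force: 0.0
```

```bash
python3 - <<'E'
from h import *
jars([("capY","y",(510,-170),80,31,40),("capW","w",(463.5,-310.3),84,31,40),("padY","y",(615.5,-269),4,45,52)],("wrist","scene"))
E
```

```text
wrist capY [ 509.5 -169.7] 0.64 free [ 509.5 -169.6   30.4] 47
wrist capW [ 464.  -306.4] 1.64 free [ 464.8 -304.    34.2] 37
wrist padY [ 615.1 -268.8] 0.25 free [ 615.2 -268.8   44.8] 53
scene capY [ 514.  -168.8] 1.89 free [ 515.1 -168.2   32.8] 24
scene capW [ 466.7 -309.2] 1.17 free [ 467.  -308.7   31.7] 21
scene padY [ 617.1 -269.4] 0.62 free [ 617.1 -269.4   45.3] 30
37.55 [ 499.  -235.7  230.4] [-3.141  0.     1.569] 94.01156498317505
```

Emit:
{"op": "move_arm", "data": {
  "dp": [
    [5, 33, 0],
    [5.7, 32.5, -20],
    [0, 0, -50],
    [0, 0, -50],
    [0, 0, -50],
    [0, 0, -22],
    [0, 0, -10],
    [0, 0, 0],
    [0, 0, 0],
    [0, 0, 0]
  ],
  "rotation": [
    [0, 0, 0],
    [0, 0, 0],
    [0, 0, 0],
    [0, 0, 0],
    [0, 0, 0],
    [0, 0, 0],
    [0, 0, 0],
    [0, 0, 0],
    [0, 0, 0],
    [0, 0, 0]
  ],
  "hand": [1, 1, 1, 1, 1, 1, 1, 1, 0.6, 0.6],
  "newtons": 25
}}

```text
clock: 38.8
eef_pos: [510.5, -169.6, 29.3]
eef_rot: [3.14, 0.001, 1.57]
wrist_force: [0.4, 0.2, 0.3]
finger_gap: 77.4
finger_force: 0.0
```

Emit:
{"op": "move_arm", "data": {
  "dp": [
    [0, 0, 0],
    [0, 0, 0],
    [0, 0, 0],
    [0, 0, 0]
  ],
  "rotation": [
    [0, 0, 0],
    [0, 0, 0],
    [0, 0, 0],
    [0, 0, 0]
  ],
  "hand": [0.55, 0.55, 0.55, 0.55]
}}

```text
clock: 39.3
eef_pos: [510.2, -169.4, 28.8]
eef_rot: [3.141, 0.0, 1.57]
wrist_force: [-1.6, 0.8, 5.9]
finger_gap: 63.8
finger_force: 25.0
```

Emit:
{"op": "move_arm", "data": {
  "dp": [
    [0, 0, 50],
    [0, 0, 50],
    [35, -33, 0],
    [35, -33, 0],
    [35.3, -33.8, 0],
    [0, 0, 0],
    [0, 0, -50],
    [0, 0, -33],
    [0, 0, -10],
    [0, 0, 0]
  ],
  "rotation": [
    [0, 0, 0],
    [0, 0, 0],
    [0, 0, 0],
    [0, 0, 0],
    [0, 0, 0],
    [0, 0, 0],
    [0, 0, 0],
    [0, 0, 0],
    [0, 0, 0],
    [0, 0, 0]
  ],
  "hand": [0.55, 0.55, 0.55, 0.55, 0.55, 0.55, 0.55, 0.55, 0.55, 0.55]
}}

```text
clock: 40.55
eef_pos: [615.4, -269.0, 36.0]
eef_rot: [3.142, -0.0, 1.57]
wrist_force: [0.3, 0.1, -2.3]
finger_gap: 63.5
finger_force: 25.0
```

Emit:
{"op": "move_arm", "data": {
  "dp": [
    [0, 0, -2],
    [0, 0, -1],
    [0, 0, 0]
  ],
  "rotation": [
    [0, 0, 0],
    [0, 0, 0],
    [0, 0, 0]
  ],
  "hand": [0.55, 0.55, 0.55]
}}

```text
clock: 40.92
eef_pos: [615.5, -269.2, 32.9]
eef_rot: [3.141, 0.0, 1.57]
wrist_force: [-0.0, 0.3, -3.3]
finger_gap: 63.4
finger_force: 25.0
```

Emit:
{"op": "move_arm", "data": {
  "dp": [
    [0, 0, -1],
    [0, 0, 0],
    [0, 0, 0],
    [0, 0, 0],
    [0, 0, 0]
  ],
  "rotation": [
    [0, 0, 0],
    [0, 0, 0],
    [0, 0, 0],
    [0, 0, 0],
    [0, 0, 0]
  ],
  "hand": [0.55, 0.7, 1, 1, 1]
}}

```text
clock: 41.55
eef_pos: [615.4, -269.2, 31.4]
eef_rot: [3.142, 0.0, 1.57]
wrist_force: [-0.9, -0.0, 0.3]
finger_gap: 91.7
finger_force: 0.0
```

Emit:
{"op": "move_arm", "data": {
  "dp": [
    [0, 0, 50],
    [0, 0, 50],
    [0, 0, 50],
    [0, 0, 50],
    [-25, -20, 15],
    [-25, -20, 15],
    [-25, -20, 20],
    [0, 0, 0],
    [0, 0, 0],
    [0, 0, 0]
  ],
  "rotation": [
    [0, 0, 0],
    [0, 0, 0],
    [0, 0, 0],
    [0, 0, 0],
    [0, 0, 0],
    [0, 0, 0],
    [0, 0, 0],
    [0, 0, 0],
    [0, 0, 0],
    [0, 0, 0]
  ],
  "hand": [1, 1, 1, 1, 1, 1, 1, 1, 1, 1]
}}

```text
clock: 42.8
eef_pos: [540.9, -328.4, 280.5]
eef_rot: [-3.14, -0.001, 1.571]
wrist_force: [-0.2, -0.2, -0.0]
finger_gap: 94.2
finger_force: 0.0
```

```bash
python3 - <<'E'
from h import *
jars([("capY","y",(615,-269),84,31,40),("capW","w",(463.5,-310.3),84,31,40),("padY","y",(615.5,-269),4,45,52),("padW","w",(463.5,-310.3),4,45,52)],("wrist","scene"))
a=cv2.imread("pics/j_wrist.png")[0:240,150:470]; b=cv2.imread("pics/j_scene.png")[110:310,160:480]
cv2.imwrite("pics/w10.png",cv2.resize(np.vstack([a[:200],b]),None,fx=1.5,fy=1.5,interpolation=2))
E
```

```text
wrist capY [ 613.9 -268. ] 1.39 free [ 609.5 -267.4   35.6] 35
wrist capW [ 465.2 -305.8] 3.7 free [ 467.9 -306.5   35. ] 34
wrist padY [ 617.2 -269.4] 1.01 free [ 618.  -270.7   46.7] 48
wrist padW [ 462.7 -310.7] 0.44 free [ 462.  -312.9   47. ] 35
scene capY [ 619.1 -268.4] 1.73 free [ 620.  -267.2   33.2] 22
scene capW [ 466.5 -310.3] 0.87 free [ 467.4 -309.5   32.1] 21
scene padY [ 616.8 -269.3] 0.66 free [ 616.2 -269.9   45.9] 26
scene padW [ 462.7 -311.7] 0.87 free [ 462.3 -311.9   45.4] 22
42.9 [ 540.8 -328.6  280.7] [-3.141e+00 -1.000e-03  1.571e+00] 93.93616713834193
```

View pics/w10.png

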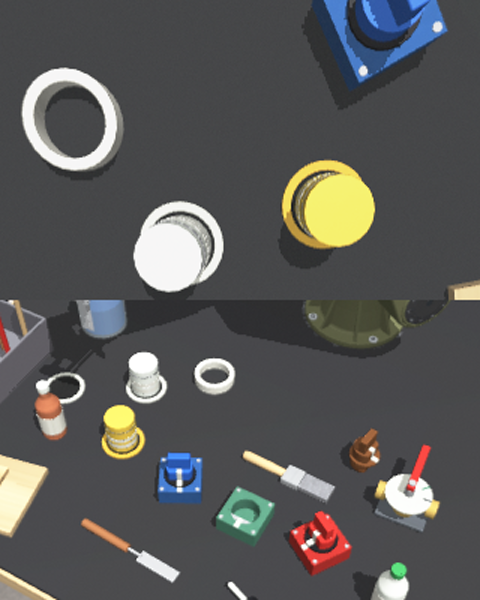

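Both jars are upright on their own pads (white cap at crop 168,257; yellow at 339,210), both cartridges are home and the lever is still shut. Back to the valve.

Emit:
{"op": "move_arm", "data": {
  "dp": [
    [-12, 58, -8],
    [-12, 58, -8],
    [-12, 58, -8],
    [-12, 58, -8],
    [-12, 58, -8],
    [-12, 58, -8],
    [-12, 58, -8],
    [-12, 58, -8],
    [-12, 58, -8],
    [-12, 58, -8]
  ],
  "rotation": [
    [0, 0, 0.164],
    [0, 0, 0.164],
    [0, 0, 0.164],
    [0, 0, 0.164],
    [0, 0, 0.164],
    [0, 0, 0.164],
    [0, 0, 0.164],
    [0, 0, 0.164],
    [0, 0, 0.164],
    [0, 0, 0.163]
  ],
  "hand": [1, 1, 1, 1, 1, 1, 0.5, 0.5, 0.5, 0.5]
}}

```text
clock: 44.15
eef_pos: [419.5, 253.0, 201.2]
eef_rot: [3.142, 0.0, -3.068]
wrist_force: [0.6, -0.6, 0.7]
finger_gap: 58.1
finger_force: 0.0
```

Emit:
{"op": "move_arm", "data": {
  "dp": [
    [-15.3, 56.1, 0],
    [0, 0, 0],
    [0, 0, -45],
    [0, 0, -45],
    [0, 0, -30],
    [0, 0, -10],
    [0, 0, 0],
    [0, 0, 0]
  ],
  "rotation": [
    [0, 0, 0],
    [0, 0, 0],
    [0, 0, 0],
    [0, 0, 0],
    [0, 0, 0],
    [0, 0, 0],
    [0, 0, 0],
    [0, 0, 0]
  ],
  "hand": [0.5, 0.5, 0.5, 0.5, 0.5, 0.5, 0.5, 0.5]
}}

```text
clock: 45.15
eef_pos: [405.7, 307.2, 72.7]
eef_rot: [3.141, 0.002, -3.075]
wrist_force: [0.7, -0.0, 0.2]
finger_gap: 47.0
finger_force: 0.0
```

Emit:
{"op": "move_arm", "data": {
  "dp": [
    [0, 0, 0],
    [0, 0, 0],
    [0, 0, 0],
    [0, 0, 0],
    [0, 0, 0],
    [0, 0, 0]
  ],
  "rotation": [
    [0, 0, 0],
    [0, 0, 0],
    [0, 0, 0],
    [0, 0, 0],
    [0, 0, 0],
    [0, 0, 0]
  ],
  "hand": [0.1, 0.1, 0.1, 0.1, 0.1, 0.1],
  "newtons": 15
}}

```text
clock: 45.9
eef_pos: [405.1, 306.9, 71.5]
eef_rot: [3.142, 0.0, -3.074]
wrist_force: [-0.6, 0.0, 2.8]
finger_gap: 16.1
finger_force: 15.0
```

Emit:
{"op": "move_arm", "data": {
  "dp": [
    [-0.2, 6.8, 0],
    [0.4, 6.8, 0],
    [1.1, 6.8, 0],
    [1.6, 6.7, 0],
    [2.2, 6.5, 0],
    [2.7, 6.2, 0],
    [3.3, 6.0, 0],
    [3.8, 5.8, 0],
    [4.2, 5.3, 0],
    [0, 0, 0]
  ],
  "rotation": [
    [0, 0, -0.0873],
    [0, 0, -0.0873],
    [0, 0, -0.0873],
    [0, 0, -0.0873],
    [0, 0, -0.0873],
    [0, 0, -0.0873],
    [0, 0, -0.0873],
    [0, 0, -0.0873],
    [0, 0, -0.0873],
    [0, 0, 0]
  ],
  "hand": [0.1, 0.1, 0.1, 0.1, 0.1, 0.1, 0.1, 0.1, 0.1, 0.1]
}}

```text
clock: 47.15
eef_pos: [424.5, 364.2, 71.6]
eef_rot: [3.141, 0.0, 2.424]
wrist_force: [1.0, 0.6, 3.2]
finger_gap: 15.8
finger_force: 15.0
```

Emit:
{"op": "move_arm", "data": {
  "dp": [
    [0, 0, 0],
    [0, 0, 0],
    [0, 0, 0],
    [0, 0, 0],
    [0, 0, 50],
    [0, 0, 50],
    [0, 0, 50],
    [0, 0, 0],
    [0, 0, 0]
  ],
  "rotation": [
    [0, 0, 0],
    [0, 0, 0],
    [0, 0, 0],
    [0, 0, 0],
    [0, 0, 0],
    [0, 0, 0],
    [0, 0, 0],
    [0, 0, 0],
    [0, 0, 0]
  ],
  "hand": [0.1, 0.5, 0.5, 0.5, 0.5, 0.5, 0.5, 0.5, 0.5]
}}

```text
clock: 48.28
eef_pos: [423.9, 363.6, 220.6]
eef_rot: [-3.14, -0.0, 2.423]
wrist_force: [-0.4, -0.2, -1.1]
finger_gap: 47.4
finger_force: 0.0
```

```bash
python3 - <<'E'
from h import *
v=shot("wrist","w11.png"); lever(v); print("scene"); lever(shot("scene","s11.png"))
E
```

```text
lever ((444.15301513671875, 347.6004333496094), (15.826533317565918, 102.20853424072266), 49.2204475402832) theta 40.779552 centroid th 40.801592121263994
lever ((560.652099609375, 282.17401123046875), (39.80200958251953, 6.064820289611816), 48.81368637084961) theta 131.18622 centroid th -160.48170342774446
scene
lever ((453.1738586425781, 342.96630859375), (26.86127281188965, 115.55987548828125), 45.00230407714844) theta 44.99771 centroid th 44.85873666067596
```

```bash
python3 - <<'E'
from h import *
v=load("scene"); w=load("wrist")
a=cv2.resize(v.im[110:330,170:490],(800,550),interpolation=2); cv2.imwrite("pics/s12.png",a)
E
```

```text
(no output)
```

View pics/s12.png

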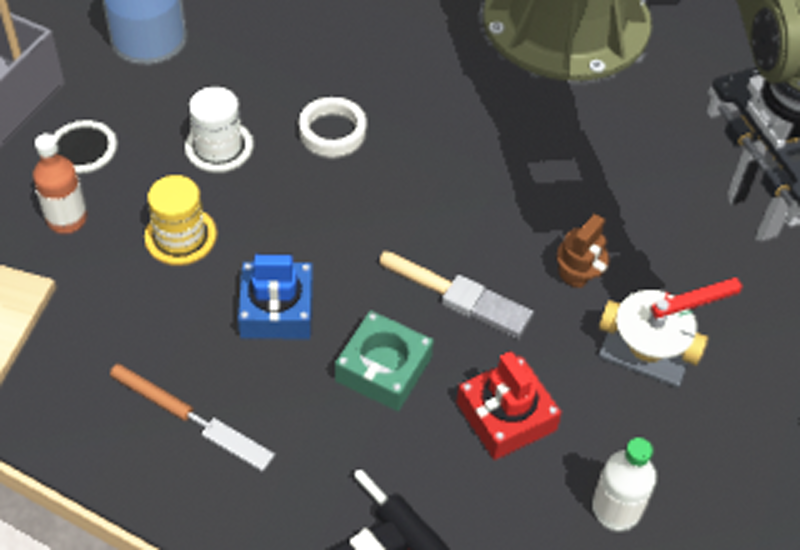

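All is in place: the jars stand inside their rings (217,130) and (178,220), both cartridges are home (274,285) and (510,390), and the lever is over the green mark.

```bash
python3 - <<'E'
from h import *
print(manip.sign_off())
E
```

```text
the job is handed in; nothing more can be done
None
```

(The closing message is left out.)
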